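Press the lid of a sample tin shut and put it in the flow rack

ROBOT

A 6-joint arm with a two-finger parallel gripper is mounted at the origin on the work surface. World frame = base frame: x ahead of the robot, y to its left, z up, the work surface at z = 0. Lengths are in m, angles in rad, forces in N, time in s.
With the tool pointing down it reaches from about 0.375 to 0.9 m from the base axis. Payload 3.1 kg.
Tool frame: the origin (TCP) lies at the very end of the fingers, on their centre line; the grasp point (between the pads) lies 19 mm behind it (robot.hold_point_z is the z of the grasp point in the tool frame, in m); z points along the fingers, y is the direction in which the jaws open and shut (so a half turn about z gives the same grasp; the last joint's range is limited). The gripper opens to 87 mm and grips with 3 to 60 N. Pads are 19 mm wide; open, the fingers measure 117 mm over their backs; the gripper's body (75 mm by 190 mm) begins 51 mm behind the grasp point.
Start: joints at [-1.403, 0.527, 1.433, -0, 1.181, -0.178], TCP at [0.212, -0.588, 0.223] pointing down, gripper open.
Joint ranges: [-3.08, 3.08], [-0.75, 2.2], [0.22, 2.44], [-1.43, 4.57], [0, 2.65], [-2.85, 2.85]. Speed limits (rad/s): [2.79, 2.79, 3.14, 3.14, 3.14, 3.14].

INTERFACE

Orientations are given as a unit quaternion [x, y, z, w].
In Python, from rig import robot, viewer, spotter gives the robot as it stands.
- The arm moves only by the shell command python3 -m crank 'ROWS' [FORCE]. ROWS is text: rows parted by semicolons, each of 7 numbers parted by spaces: the turn, a rotation vector about the tool's x, y, z in units of 5 degrees (1.0 is 5 degrees), then the shift along the tool's x, y, z in units of 40 mm (1.0 is 40 mm), then the gripper's target within -1 to 1 (shut at 1, half-way at 0, fully open at -1). A call has 1 to 5 rows; each row shifts and turns the pose as measured when the row begins, along the tool's axes as they then stand; what a row does not reach is not made up. A row lasts 1/8 s, in which the tool goes at most 62.5 mm and 10.7 degrees, less where a joint would pass 70% of its speed; a pose out of reach is approached as far as the arm can. A call is refused whole if a number of a shift passes 1 or a number of a turn 1, either way. A call with a gripper value outside its range is refused whole. The fingers move at their own pace and stop on an object; FORCE is the grip in N (left out, the last holds). Time passes only in rows, so rows that do not move let the fingers close. It gives the time, the measured TCP pose, the force and the opening at its end, in the units of the state.
- robot.get_obs(): the state, without advancing time (a new reading comes with each control period).
- viewer.camera(name): name is "scene" or "top" or "wrist"; returns a dict with "img" (400x640x3 uint8, red, green, blue), "camera_matrix" (3x3 intrinsics, pixels), "xyz" and "attitude" of the camera in the world. Camera axes: x right, y down, z forward; pixel columns grow to the right and rows downward; lengths in m; the calibration is good to about 2 mm. A picture is of the moment at which its call begins. There is no depth.
- robot.hand_in(): hands the job in, once; it reports no verdict.
Trained networks look in a picture, given as the dict that the camera call returned (one of the last four; its "shot" number tells which), for a name from the list of things; names that differ only in an ending like _2 or _b are one class to them, and where a whole thing is asked for, a point or a joint stands for the part that bears it (a point fixed in the world has none). Each returns a list of dicts, best first, with "score" (0 to 1); they miss things now and then, are a little off and sometimes report something else, mostly with a low value. They report only what shows in the picture. A call takes as long as a camera call. They do not tell look-alikes from the thing itself.
- spotter.boxes_of(name, picture): "at" ([x, y, z] in m, in the coordinates of the camera as it stood for that picture, good to about 4 mm: the middle of the surface that is visible of it).
The state is a dict: "time": time; "q": joint angles; "joint_velocities": joint speeds; "joint_torque": joint torques, N m; "position": TCP position; "tool_rot": TCP orientation; "ft_force": force on the tool from outside, world axes, zero at the start; "moment": the same for the moment, N m; "grip_width": finger opening in m.
Only numpy, scipy, OpenCV 4.12 (cv2) and the standard library are available. Lean on these libraries where they do the work, as an engineer would, in place of code of your own. Each camera call takes 0.05 s, during which the arm holds its last target.

TASK

One of the sample tins in the basket still has its lid standing up; put it on the bed of the hand press and bring it fully home into the V-stop under the ram, pull the lever right down until the lid is flush, and ease the lever slowly back up to its rest without letting it fly. Then take the tin out and set it, without dropping it, in the upper end of the rack lane that holds a tin, so that it slides down to rest behind that tin. Keep the tin upright and leave the other tins and jars where they are.

Things in the scene. Friction and masses are not known exactly. Their poses are not given: they have to be found in the camera images.
- tin_center (a point): The sample tin to close: round steel tin with a paper band, 60 mm diameter, 95 mm tall, about 0.3 kg, standing in any of the basket's three places, told from the shut tin by its lid standing up. The point is on its axis, 47.5 mm above its underside; z runs up its axis. It can be gripped anywhere on its height.
- lid_top (a point): Centre of the top face of that tin's lid: an aluminium push-in disc, 48 mm diameter, standing 9 to 11 mm above the rim until pressed (when flush its top is 1 mm above the rim, 48.5 mm above tin_center). It takes about 25 N on the lid to move it and it stays where pressed.
- lid (a joint): How far the lid has been pushed in, m: 0 to 0.002 at the start, 0.010 is flush (end of travel).
- press: Small rack-and-pinion hand press of grey cast iron, fixed to the bench. Origin on the bench under the ram's axis; x points to its back, y to its left, z up; its front faces the robot's right (the rack). Steel bed plate 110 mm wide, its top 34 mm above the bench, reaching 187 mm in front of the ram axis. Head 76 mm wide, underside 205 mm above the bench, front 42 mm before the ram axis; column 67 mm behind it.
- bed_front (a point): Point on the bed plate 145 mm in front of the nest, on the same centre line: free room, open above, to stand the tin down before it is taken another way and moved in. Steel grips the bed: a held tin dragged along it can tip, so carry it a few mm clear, or push it low down.
- nest (a point): Point on the bed plate on the ram's axis, where the centre of the tin's underside belongs. A low V-stop (15 mm high, two walls at 45 degrees, open to the front) stops a 60 mm tin sliding in from the front just here.
- ram_pad (a point): Centre of the underside of the ram's round pad (36 mm diameter, 12 mm thick, on a 25 mm square bar). At rest 164 mm above the bench, 24 to 26 mm above the standing lid. So a tin in the stop cannot be reached from straight above, only about half way up with the fingers tilted some 45 degrees, from the front.
- lever (a joint): Lever angle, rad: 0 at rest (pointing to the press's front, 27 degrees above level), grows as it is pulled down, end of travel 1.047; with the tin in place it stops firmly at about 1.0, lid flush. A spring returns it: 2 to 3 N at the grip at rest, rising to 10 N, plus 4 to 5 N while the lid goes in. Each rad moves the ram 34 mm down.
- lever_grip (a point): Middle of the lever's round black grip (24 mm diameter, 100 mm long, along the lever), 200 mm from the pivot. At rest 132 mm in front of the ram axis and 331 mm above the bench. It moves on an arc in the press's upright x-z plane about lever_pivot. It can be pinched from above, fingers on its left and right, or pushed down from above.
- lever_pivot (a point): Point on the lever's horizontal pivot axis (along the press's y) in the plane of the lever, 46 mm behind the ram axis, 145 mm to the press's right, 240 mm above the bench.
- basket: Green plastic basket fixed on the bench, 250 mm (x) by 150 mm (y), wall 4 mm, 62 mm high, inner floor 4 mm above the bench. Origin at the centre of its underside. Three places in a row along its x, 77 mm apart; there is free room for the fingers on the two y sides of each.
- shut_tin_center (a point): A tin of the same kind with its lid already flush, in the basket: leave it. Point on its axis, 47.5 mm above its underside.
- jar_center (a point): Square white plastic jar, 54 by 54 mm, 82 mm tall, in the basket: leave it. Point at its centre.
- rack: Flow rack fixed on the bench, two lanes side by side that fall 12 degrees towards its +x (away from the robot). Origin at the centre of its underside, y left, z up. Lanes 260 mm long on the slope, 72 mm wide between rails 14 mm high, centre lines at y = +39 and -39 mm; small skate wheels form the lane floor, on which a tin rolls down by itself; stop 44 mm high across the lower end.
- lane_left_top (a point): Point on the floor (wheel tops) of the left lane, on its centre line, 55 mm from its upper end: a good place to set the tin down. It is 75 mm above the bench.
- lane_right_top (a point): The same for the right lane.
- lane_tin_center (a point): The tin of the same kind (shut) that already rests on the stop of one of the two lanes; its lane is where the new tin goes. Point on its axis, 47.5 mm above its underside.
- lane_jar_center (a point): Square white jar, as the one in the basket, resting on the stop of the other lane: leave it. Point at its centre.
Things that resemble listed ones, but are neither listed nor needed, are in the scene too. What is shaped like the part that bears tin_center but yellow is not meant.

How it is judged:
By the outcome, as a careful person would: the job done as asked, in the order asked, and still so for the second after the job is handed in, with the robot touching nothing.
It also fails if it takes over 72 s, if anything falls off the work surface, if the arm or the gripper's body presses on something with over 40 N, if the wrist force passes 120 N, or if a joint passes its speed limit or range.

## Working session

There is one attempt and no reset: what is moved stays moved. The work goes in short steps, Python scripts to look and compute and a shell command to move; the robot and the scene stay as the last step left them, time stands still between calls to the robot, and variables do not carry over. Pictures are saved under pics/ and viewed, and the job is handed in when it is done.

```bash
ls; mkdir -p pics
python3 - <<'E'
from rig import robot, viewer, spotter
import cv2
o=robot.get_obs(); print({k:(o[k]) for k in o}); print(robot.hold_point_z)
for n in ["scene","top"]:
    p=viewer.camera(n); cv2.imwrite(f"pics/{n}0.png",p["img"][:,:,::-1]); print(n,p["camera_matrix"],p["xyz"],p["attitude"],p["shot"])
E
```

```text
pics
{'time': 0.0, 'q': array([-1.40252709e+00,  5.28458952e-01,  1.43391285e+00, -3.17569709e-05,
        1.18135321e+00, -1.78480259e-01]), 'joint_velocities': array([ 0.00083014, -0.00054452,  0.00011353,  0.00071858, -0.00141619,
        0.00175501]), 'joint_torque': array([-1.80937710e-03, -4.40044141e+01, -1.76592010e+01,  6.31151162e-02,
        5.82949421e-02, -1.53820201e-04]), 'position': array([ 0.21230846, -0.58706113,  0.22157269]), 'tool_rot': array([ 9.85006605e-01,  1.72513335e-01, -9.23950725e-06, -1.06624308e-03]), 'ft_force': array([ 0.27643942, -0.22549968, -0.03741158]), 'moment': array([0.04776692, 0.04501684, 0.02854639]), 'grip_width': 0.08704131778254333}
-0.0187
scene [[459.22184105   0.         311.5918598 ]
 [  0.         459.22184105 193.68216773]
 [  0.           0.           1.        ]] [1.35907431 0.47949737 0.80781285] [ 0.42586618  0.75707048 -0.42828123 -0.24911335] 1
top [[383.49477548   0.         323.64528546]
 [  0.         383.49477548 197.1901926 ]
 [  0.           0.           1.        ]] [ 0.38615526 -0.03218078  1.31523394] [-0.70602731  0.70646103 -0.03733803  0.03231295] 2
```

View pics/scene0.png

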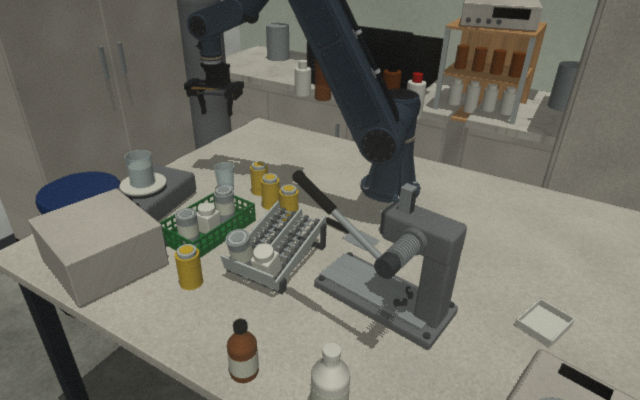

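View pics/top0.png

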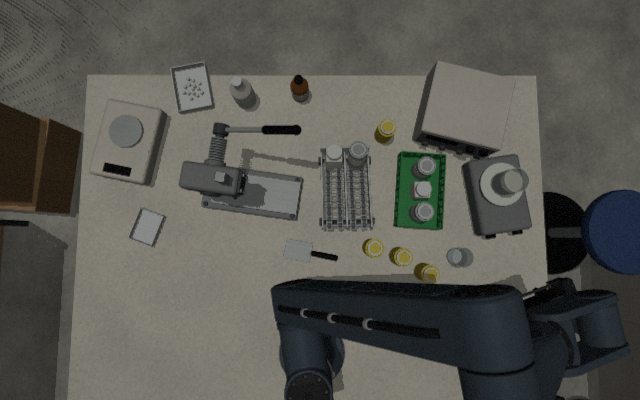

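```bash
cat > h.py <<'E'
from rig import robot, viewer, spotter
import cv2, numpy as np
from scipy.spatial.transform import Rotation as R
def shot(n,f=None):
    p=viewer.camera(n)
    if f: cv2.imwrite(f"pics/{f}.png",p["img"][:,:,::-1])
    return p
def proj(p,X):
    X=np.atleast_2d(X).astype(float)
    c=R.from_quat(p["attitude"]).inv().apply(X-p["xyz"]); u=c@np.array(p["camera_matrix"]).T
    return u[:,:2]/u[:,2:]
def ray(p,uv,z):
    K=np.array(p["camera_matrix"]); d=np.linalg.solve(K,[uv[0],uv[1],1]); d=R.from_quat(p["attitude"]).apply(d)
    t=(z-p["xyz"][2])/d[2]; return np.array(p["xyz"])+t*d
def find(p,name):
    out=[]
    for b in spotter.boxes_of(name,p):
        w=R.from_quat(p["attitude"]).apply(b["at"])+p["xyz"]
        out.append((round(b["score"],2),w.round(3).tolist(),proj(p,w)[0].round(0).tolist()))
    return out
E
python3 - <<'E'
from h import *
for n in ["top","scene"]:
    p=shot(n)
    for k in ["tin_center","lid_top","press","basket","rack","lever","lane_tin_center","lane_jar_center","jar_center","shut_tin_center"]:
        print(n,k,find(p,k))
E
```

```text
top tin_center [(0.92, [0.454, -0.35, 0.096], [421.0, 214.0]), (0.64, [0.723, -0.239, 0.097], [384.0, 131.0]), (0.61, [0.268, -0.361, 0.095], [426.0, 273.0]), (0.57, [0.321, -0.282, 0.095], [400.0, 256.0]), (0.53, [0.347, -0.195, 0.107], [373.0, 248.0])]
top lid_top [(0.74, [0.734, -0.246, 0.108], [387.0, 127.0]), (0.72, [0.267, -0.374, 0.107], [431.0, 273.0]), (0.61, [0.32, -0.287, 0.108], [403.0, 256.0]), (0.57, [0.514, -0.11, 0.059], [344.0, 196.0]), (0.52, [0.343, -0.202, 0.106], [375.0, 249.0]), (0.46, [0.464, -0.356, 0.11], [424.0, 210.0]), (0.37, [0.669, 0.133, 0.309], [259.0, 129.0]), (0.36, [0.535, 0.228, 0.334], [220.0, 177.0])]
top press [(0.81, [0.54, 0.209, 0.218], [237.0, 182.0])]
top basket [(0.88, [0.539, -0.357, 0.006], [415.0, 190.0])]
top rack [(0.84, [0.511, -0.11, 0.057], [344.0, 197.0]), (0.4, [0.606, -0.366, 0.102], [425.0, 166.0])]
top lever [(0.88, [0.668, 0.133, 0.31], [259.0, 129.0]), (0.27, [0.512, -0.111, 0.057], [345.0, 197.0])]
top lane_tin_center [(0.95, [0.639, -0.144, 0.132], [357.0, 154.0])]
top lane_jar_center [(0.78, [0.636, -0.072, 0.116], [334.0
[... 795 characters left out ...]
0.5, [0.469, -0.356, 0.109], [222.0, 191.0])]
scene press [(0.67, [0.524, -0.09, 0.063], [286.0, 240.0]), (0.63, [0.585, 0.262, 0.147], [404.0, 274.0])]
scene basket [(0.8, [0.566, -0.304, 0.039], [216.0, 231.0]), (0.36, [0.678, 0.171, 0.287], [351.0, 229.0])]
scene rack [(0.94, [0.525, -0.09, 0.062], [286.0, 241.0])]
scene lever [(0.69, [0.68, 0.169, 0.285], [350.0, 231.0])]
scene lane_tin_center [(0.5, [0.475, -0.346, 0.081], [224.0, 201.0])]
scene lane_jar_center [(0.8, [0.657, -0.058, 0.101], [266.0, 259.0])]
scene jar_center [(0.76, [0.549, -0.344, 0.062], [209.0, 217.0]), (0.5, [0.527, -0.092, 0.06], [285.0, 241.0])]
scene shut_tin_center [(0.63, [0.62, -0.355, 0.078], [188.0, 223.0])]
```

Run:
```python
from h import *
p=cv2.imread("pics/scene0.png");q=cv2.imread("pics/top0.png")
a=cv2.resize(p[160:300,150:320],None,fx=3.2,fy=3.2,interpolation=cv2.INTER_CUBIC)[:448]
cv2.imwrite("pics/c1.png",a)
cv2.imwrite("pics/c2.png",cv2.resize(q[100:260,170:460],None,fx=2.7,fy=2.7,interpolation=cv2.INTER_CUBIC))
```

```text
(no output)
```

View pics/c1.png

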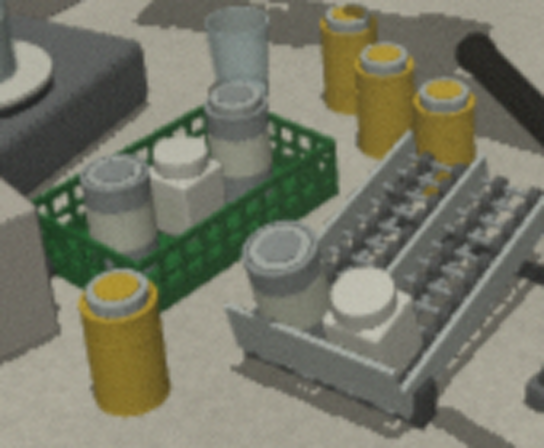

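View pics/c2.png

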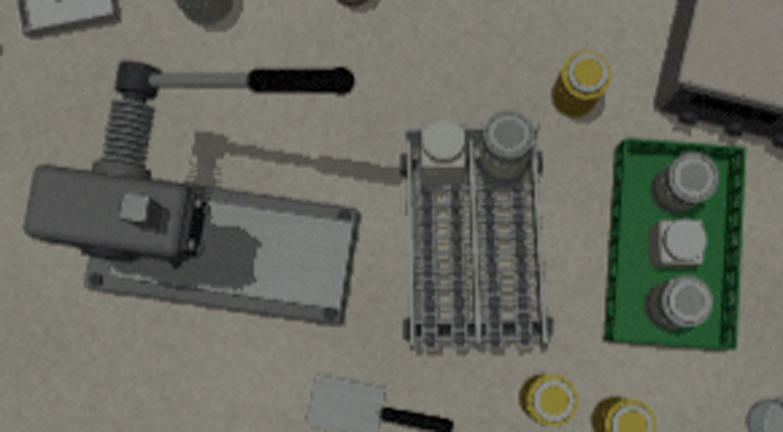

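Run:
```python
from h import *
p=cv2.imread("pics/scene0.png");q=cv2.imread("pics/top0.png")
def z(im,x,y,w,h,s,f):
    a=cv2.resize(im[y:y+h,x:x+w],None,fx=s,fy=s,interpolation=cv2.INTER_CUBIC)
    for i in range(0,w,10): cv2.putText(a,str(x+i),(int((i)*s),8),0,.3,(0,0,255)); cv2.line(a,(int(i*s),10),(int(i*s),16),(0,0,255))
    for i in range(0,h,10): cv2.putText(a,str(y+i),(0,int(i*s)+4),0,.3,(0,0,255)); cv2.line(a,(20,int(i*s)),(26,int(i*s)),(0,0,255))
    cv2.imwrite(f"pics/{f}.png",a)
z(q,175,110,140,120,5,"z1")
z(q,310,135,140,110,5,"z2")
z(p,285,165,185,185,3.2,"z3")
```

```text
(no output)
```

View pics/z1.png

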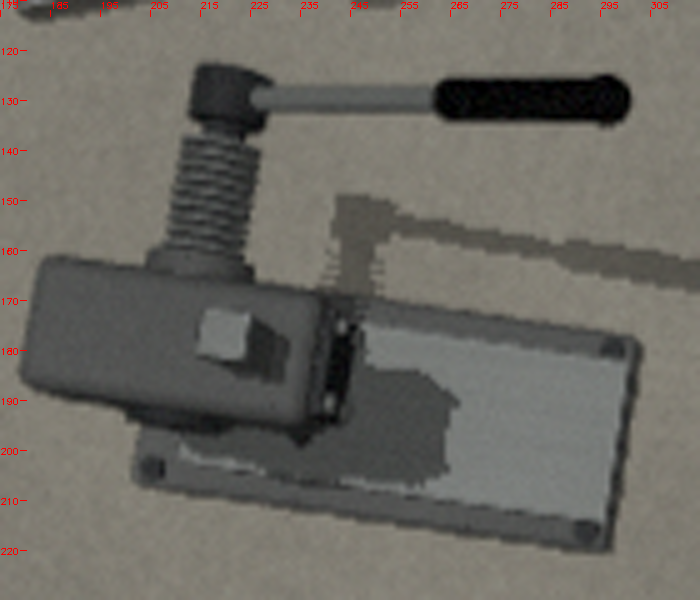

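View pics/z2.png

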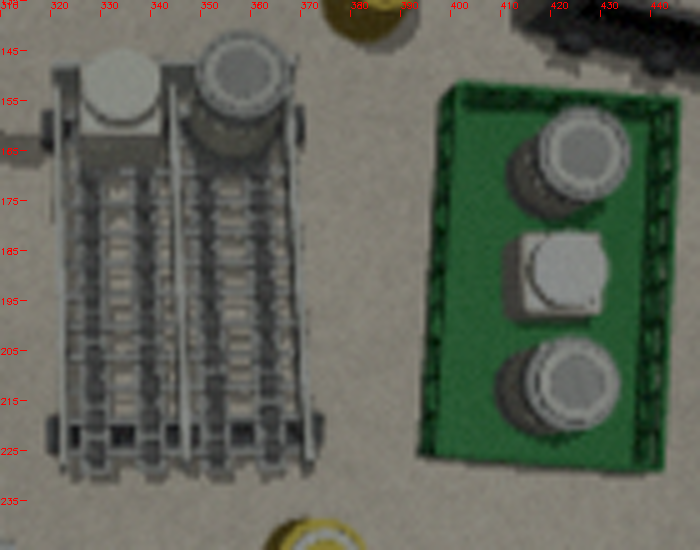

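View pics/z3.png

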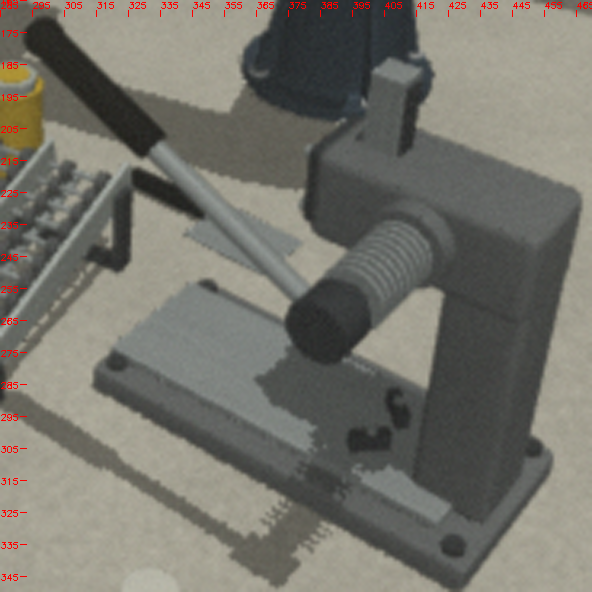

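```bash
cat > fit.py <<'E'
from h import *
from scipy.optimize import least_squares
def W(po,l):
    c,s=np.cos(po[2]),np.sin(po[2]); l=np.atleast_2d(l)
    return np.c_[po[0]+c*l[:,0]-s*l[:,1],po[1]+s*l[:,0]+c*l[:,1],l[:,2]]
def fit(obs,x0):
    def f(po): return np.concatenate([(proj(p,W(po,[l]))[0]-uv) for p,l,uv in obs])
    r=least_squares(f,x0,loss="soft_l1"); return r.x,r.fun.reshape(-1,2).round(1)
E
python3 - <<'E'
from fit import *
T=shot("top");S=shot("scene")
po,e=fit([(T,[-.187,0,.034],(297.7,198.2)),(T,[-.132,-.145,.331],(281.4,130)),
 (S,[-.187,-.055,.034],(321.9,272.8)),(S,[-.187,.055,.034],(345.9,253.4)),(S,[-.132,-.145,.331],(314.7,191.6))],[.54,.25,1.42])
print("press",po,np.degrees(po[2]));print(e)
for n,l in dict(nest=[0,0,.034],bf=[-.145,0,.034],grip=[-.132,-.145,.331],piv=[.046,-.145,.24]).items():print(n,W(po,l).round(3),proj(T,W(po,l)).round(0),proj(S,W(po,l)).round(0))
r,e=fit([(T,[-.127,-.0765,.1],(372,228)),(T,[-.127,.0765,.1],(323,228)),(T,[.127,-.0765,.046],(369,147)),(T,[.127,.0765,.046],(321.4,149)),(T,[-.127,0,.1],(347,227))],[.53,-.11,0])
print("rack",r,np.degrees(r[2]));print(e)
for n,l in dict(lr=[-.0732,-.039,.075],ll=[-.0732,.039,.075]).items():print(n,W(r,l).round(3))
print(ray(T,(424.4,211.6),.105),ray(T,(426.4,165.6),.1),ray(T,(358.4,149.6),.14))
s=W(r,[[-.127,-.0765,.1],[.127,-.0765,.046],[.127,.0765,.046],[-.127,.0765,.1]]);print(proj(S,s))
E
```

```text
press [0.54282564 0.23149591 1.37763536] 78.93269204169799
[[-0.7  0.7]
 [-1.   0.3]
 [-2.3 -0.4]
 [ 0.3 -0.5]
 [-0.6  1.6]]
nest [[0.543 0.231 0.034]] [[242. 188.]] [[393. 296.]]
bf [[0.515 0.089 0.034]] [[285. 197.]] [[346. 269.]]
grip [[0.66  0.074 0.331]] [[280. 130.]] [[314. 193.]]
piv [[0.694 0.249 0.24 ]] [[223. 127.]] [[382. 266.]]
rack [ 0.53925022 -0.11491669  0.00567468] 0.3251351261677518
[[-0.5 -1.4]
 [ 0.1 -1.1]
 [-1.   4.4]
 [ 1.1  2.6]
 [ 0.3 -0.2]]
lr [[ 0.466 -0.154  0.075]]
ll [[ 0.466 -0.076  0.075]]
[ 0.45988079 -0.3597441   0.105     ] [ 0.60831855 -0.37152195  0.1       ] [ 0.65150912 -0.14917447  0.14      ]
[[277.87230031 200.20230151]
 [223.39334211 261.25989023]
 [271.8682145  281.91522797]
 [323.06510422 215.13854758]]
```

```bash
cat > lg.py <<'E'
from h import *
import json
o=robot.get_obs()
open("log.jsonl","a").write(json.dumps({k:np.array(o[k]).tolist() for k in ("q","position","tool_rot")})+"\n")
E
python3 lg.py; python3 -m crank '0 0 1 1 -0.7 -0.15 -1; 0 0 1 1 -0.5 -0.15 -1; 0 0 1 1 -0.3 0 -1'; python3 lg.py;python3 -m crank '0 0 1 1 -0.2 0 -1; 0 0 0.9 1 -0.1 0 -1'; python3 lg.py
```

```text
time: 1.68
position: [0.3113, -0.5003, 0.2346]
tool_rot: [0.999, 0.035, -0.0, 0.001]
ft_force: [0.8, -0.4, -0.4]
grip_width: 0.087
time: 1.92
position: [0.3928, -0.4843, 0.2352]
tool_rot: [0.999, -0.051, -0.0, 0.001]
ft_force: [-0.1, -1.1, 0.1]
grip_width: 0.0868
```

```bash
python3 -m crank '0 0 -0.2 0.4 -1 0 -1; 0 0 0 0.4 -1 0 -1; 0 0 0 0.2 -0.9 0 -1'; python3 lg.py
python3 - <<'E'
from h import *
p=shot("wrist","w1"); print(p["camera_matrix"],p["xyz"],p["attitude"]); print(find(p,"lid_top"),find(p,"tin_center"))
E
```

```text
time: 2.3
position: [0.4473, -0.3719, 0.2348]
tool_rot: [0.999, -0.042, 0.001, 0.002]
ft_force: [0.3, -0.2, 0.4]
grip_width: 0.0873
[[282.46212289   0.         317.84926167]
 [  0.         282.46212289 200.55371227]
 [  0.           0.           1.        ]] [ 0.52808906 -0.37856067  0.39716468] [-0.66956889  0.72771656  0.10808447 -0.10209731]
[(0.95, [0.285, -0.373, 0.107], [329.0, 320.0]), (0.71, [0.31, -0.289, 0.108], [258.0, 308.0]), (0.57, [0.463, -0.356, 0.108], [301.0, 181.0]), (0.45, [0.366, -0.214, 0.097], [191.0, 267.0]), (0.4, [0.617, -0.1, 0.072], [39.0, 47.0])] [(0.92, [0.34, -0.294, 0.071], [264.0, 270.0]), (0.9, [0.289, -0.375, 0.088], [330.0, 307.0]), (0.69, [0.468, -0.359, 0.11], [302.0, 176.0]), (0.56, [0.366, -0.212, 0.062], [201.0, 253.0])]
```

View pics/w1.png

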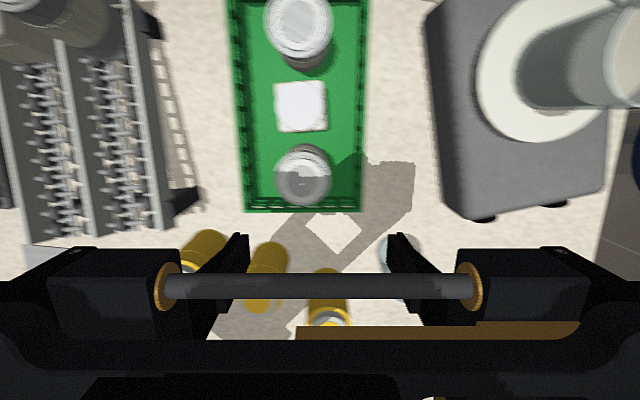

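Run:
```python
from h import *
a=cv2.imread("pics/w1.png")
b=cv2.resize(a[0:75,255:345],None,fx=4.4,fy=4.4,interpolation=cv2.INTER_CUBIC);c=cv2.resize(a[135:210,255:345],None,fx=4.4,fy=4.4,interpolation=cv2.INTER_CUBIC)
cv2.imwrite("pics/c4.png",np.hstack([b,c]))
```

```text
(no output)
```

View pics/c4.png

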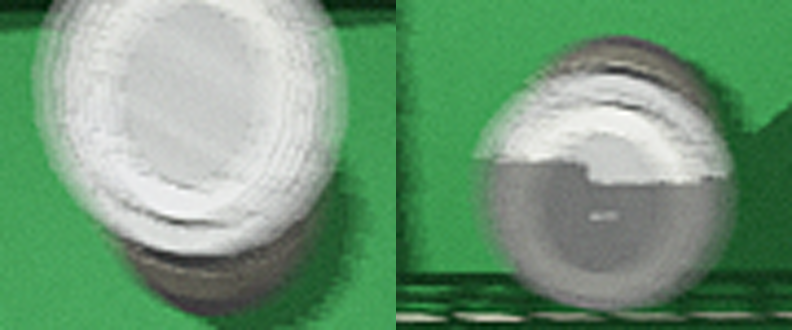

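Run:
```python
from h import *
a=cv2.imread("pics/scene0.png")
f=lambda x,y:cv2.resize(a[y:y+36,x:x+32],None,fx=8,fy=8,interpolation=cv2.INTER_CUBIC)
cv2.imwrite("pics/c5.png",cv2.convertScaleAbs(np.hstack([f(208,180),f(171,203),f(223,225)]),alpha=1.4))
```

```text
(no output)
```

View pics/c5.png

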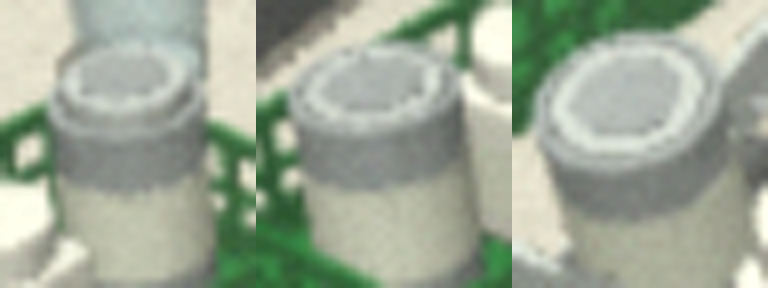

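```bash
python3 -m crank '0 1 0 0 0 0 -1;0 1 0 0 0 0 -1;0 1 0 0 0 0 -1;0 1 0 0 0 0 -1;0 1 0 0 0 0 -1';python3 lg.py; python3 -m crank '0 1 0 0 0 0 -1;0 1 0 0 0 0 -1;0 1 0 0 0 0 -1;0 0 0 0 0 0 -1'; python3 lg.py
python3 - <<'E'
from h import *
a=cv2.imread("pics/scene0.png")
S=shot("scene","s2")
cv2.imwrite("pics/c6.png",np.hstack([cv2.resize(a[30:140,160:270],None,fx=3,fy=3),cv2.resize(S["img"][60:220,130:320,::-1],(392,330))]))
print(robot.get_obs()["q"])
E
```

```text
time: 3.08
position: [0.4473, -0.3797, 0.237]
tool_rot: [0.973, -0.039, 0.225, 0.017]
ft_force: [-0.2, 0.3, 0.3]
grip_width: 0.0871
time: 3.58
position: [0.4435, -0.3873, 0.2377]
tool_rot: [0.934, -0.039, 0.353, 0.027]
ft_force: [0.1, 0.4, -0.1]
grip_width: 0.0871
[-1.23778498  0.38082857  1.9521185   1.05023821  0.75706067 -0.36384785]
```

View pics/c6.png

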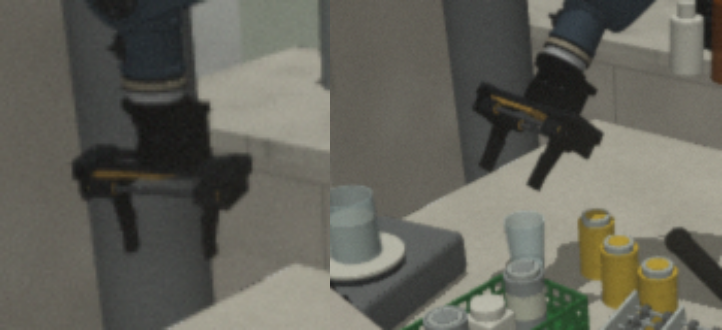

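```bash
cat > kin.py <<'E'
import numpy as np, json
from scipy.spatial.transform import Rotation as R
from scipy.optimize import least_squares
def fk(q,P):
    h,a1,L1,e,L2,d6=P[:6]
    r=R.from_euler('z',q[0]); p=np.array([0,0,h])+r.apply([a1,0,0])
    r=r*R.from_euler('y',q[1]); p=p+r.apply([0,0,L1])
    r=r*R.from_euler('y',q[2]); p=p+r.apply([e,0,L2])
    r=r*R.from_euler('z',q[3]); r=r*R.from_euler('y',q[4]); p=p+r.apply([0,0,d6]); r=r*R.from_euler('z',q[5])
    return p,r
def load(): return [json.loads(l) for l in open("log.jsonl")]
def res(P,D):
    o=[]
    for d in D:
        p,r=fk(d["q"],P); o+=list(p-d["position"])
    return np.array(o)
def getP():
    D=load(); return least_squares(res,[.3,0,.45,0,.4,.25],args=(D,)).x
def ik(pos,rot,P,q0):
    lo=np.array([-3.08,-.75,.22,-1.43,0,-2.85]);hi=np.array([3.08,2.2,2.44,4.57,2.65,2.85])
    def f(q):
        p,r=fk(q,P); return np.r_[(p-pos)*5,(rot.inv()*r).as_rotvec()]
    s=least_squares(f,np.clip(q0,lo+.01,hi-.01),bounds=(lo,hi)); return s.x,np.abs(s.fun).max()
E
python3 - <<'E'
from kin import *
D=load();P=getP();print(P.round(4),abs(res(P,D)).max())
for d in D:
    p,r=fk(d["q"],P); print(np.degrees((R.from_quat(d["tool_rot"]).inv()*r).as_rotvec()).round(1))
E
```

```text
[ 0.4091 -0.2773  0.7795  0.1243  0.5971  0.5208] 0.10855480751783128
[  0.  -0. -90.]
[ -0.  -0. -90.]
[  0.  -0. -90.]
[  0.  -0. -90.]
[  0.  -0. -90.]
[  0.  -0. -90.]
```

```bash
sed -i 's/h,a1,L1,e,L2,d6=P\[:6\]/h,a1,L1,e,L2,d6,b,w=P[:8]/; s/r.apply(\[a1,0,0\])/r.apply([a1,b,0])/; s/p=p+r.apply(\[0,0,d6\]); r=r\*R.from_euler(.z.,q\[5\])/p=p+r.apply([w,0,d6]); r=r*R.from_euler("z",q[5]+np.pi\/2)/; s/\[.3,0,.45,0,.4,.25\]/[.3,0,.45,0,.4,.25,.1,0]/' kin.py
python3 - <<'E'
from kin import *
D=load();P=getP();print(P.round(4),abs(res(P,D)).max())
for d in D:
    p,r=fk(d["q"],P); print(np.degrees((R.from_quat(d["tool_rot"]).inv()*r).as_rotvec()).round(1),p-d["position"])
E
```

```text
[ 0.2742  0.      0.588   0.1141  0.3917  0.3055  0.111  -0.    ] 1.2092043755185244e-09
[-0. -0.  0.] [-8.54086524e-11  4.26949698e-10 -1.06407436e-09]
[-0. -0.  0.] [-5.20152810e-11  9.56508206e-11 -1.20920438e-09]
[-0. -0.  0.] [-1.35560896e-10  2.15054807e-10 -1.18555801e-09]
[ 0. -0. -0.] [-4.11147227e-11  2.61407007e-11 -1.19830690e-09]
[-0. -0. -0.] [ 4.19162982e-10 -7.50162266e-10  1.29368793e-10]
[ 0. -0.  0.] [-2.33057518e-10  2.79381018e-10  1.46915813e-11]
```

```bash
cat >> kin.py <<'E'
def tool(psi,t):
    c,s=np.cos(psi),np.sin(psi)
    return R.from_matrix(np.array([[c,s,0],[s,-c,0],[0,0,-1]]))*R.from_euler('y',t)
def tcp(g,rot): return np.array(g)+rot.apply([0,0,.0187])
E
python3 - <<'E'
from kin import *
P=getP();q0=load()[-1]["q"];rd=np.radians
def t(n,g,psi,a):
    rot=tool(rd(psi),rd(a)); best=None
    for s in (q0,[0,.5,1.5,0,1,0],[-.4,.3,2,1,1,-.3],[.2,.3,2,-1,1,.3],[-.4,.3,2,2,1,-.3]):
        q,e=ik(tcp(g,rot),rot,P,s)
        if best is None or e<best[1]: best=(q,e)
    print(n,a,best[0].round(2),round(best[1],4))
for a in (30,40,45,50):
    t("basket",[.46,-.36,.062],-4.5,a)
    t("basketUp",[.46,-.36,.16],-4.5,a)
    t("front",[.515,.089,.1],79,a)
    t("nest",[.543,.231,.082],79,a)
    t("rack",[.466,-.154,.135],0,a-12)
    t("rackup",[.466,-.154,.2],0,a-12)
t("lever",[.66,.074,.331],79,0);t("lever",[.66,.074,.331],79,30)
t("leverlow",[.66,.074,.16],79,30);t("leverlow",[.66,.074,.16],79,0)
E
```

```text
basket 30 [-1.07  0.73  1.97  1.27  0.45 -0.6 ] 0.0
basketUp 30 [-1.07  0.53  1.92  0.88  0.57 -0.15] 0.0
front 30 [-0.33  0.66  1.91  0.75  0.81 -0.73] 0.0
nest 30 [-0.04  0.71  1.83  0.86  0.71 -0.55] 0.0
rack 18 [-0.66  0.48  2.08  0.53  0.39  0.44] 0.0
rackup 18 [-0.66  0.34  2.01  0.36  0.57  0.62] 0.0
basket 40 [-1.15  0.79  2.04  1.67  0.6  -1.07] 0.0
basketUp 40 [-1.15  0.56  2.01  1.31  0.62 -0.63] 0.0
front 40 [-0.42  0.72  1.92  0.9   0.93 -0.94] 0.0
nest 40 [-0.12  0.76  1.87  1.09  0.81 -0.83] 0.0
rack 28 [-0.74  0.5   2.19  1.35  0.33 -0.45] 0.0
rackup 28 [-0.74  0.33  2.13  0.84  0.44  0.1 ] 0.0
basket 45 [-1.19  0.83  2.07  1.78  0.7  -1.23] 0.0
basketUp 45 [-1.19  0.59  2.05  1.48  0.69 -0.84] 0.0
front 45 [-0.46  0.75  1.92  0.95  0.99 -1.02] 0.0
nest 45 [-0.16  0.79  1.88  1.18  0.87 -0.95] 0.0
rack 33 [-0.79  0.53  2.25  1.73  0.4  -0.88] 0.0
rackup 33 [-0.79  0.34  2.19  1.18  0.43 -0.27] 0.0
basket 50 [-1.23  0.87  2.1   1.85  0.81 -1.36] 0.0
basketUp 50 [-1.23  0.63  2.09  1.6   0.77 -1.01] 0.0
front 50 [-0.49  0.79  1.92  1.    1.06 -1.1 ] 0.0
nest 50 [-0.19  0.83  1.89  1.24  0.94 -1.05] 0.0
rack 38 [-0.83  0.57  2.31  1.98  0.52 -1.18] 0.0
rackup 38 [-0.83  0.37  2.25  1.5   0.48 -0.63] 0.0
lever 0 [-0.06  0.5   1.22  0.    1.42  0.14] 0.0
lever 30 [-0.28  0.49  1.34  0.53  1.39 -0.21] 0.0
leverlow 30 [-0.28  0.69  1.5   0.6   1.09 -0.41] 0.0
leverlow 0 [-0.06  0.67  1.4   0.    1.07  0.14] 0.0
```

```bash
cat > go.py <<'E'
# usage: go.py gx gy gz psi tilt n  : prints rows (tool units) from the present pose so that the grasp point is at g
import sys
from kin import *
from rig import robot
def plan(pos,rot,n):
    o=robot.get_obs(); p=np.array(o["position"]); r=R.from_quat(o["tool_rot"])
    rv=(r.inv()*rot).as_rotvec(); dw=(pos-p)/n
    for i in range(n):
        ri=r*R.from_rotvec(rv*i/n); print(np.r_[np.degrees(rv)/n/5, ri.inv().apply(dw)/.04].round(2))
    print("tcp target",pos.round(4),"err mm",((pos-p)*1000).round(1),"deg",np.degrees(rv).round(1))
    q,e=ik(pos,rot,getP(),o["q"]); print("ik",q.round(2),round(e,4),"dq",(q-o["q"]).round(2))
if __name__=="__main__":
    a=[float(x) for x in sys.argv[1:6]]
    rot=tool(np.radians(a[3]),np.radians(a[4])); plan(tcp(a[:3],rot),rot,int(sys.argv[6]))
E
# tin axis (.462,-.359), point height 61, shift 4mm back -> grasp (.459,-.359,.064); pregrasp 90mm back
python3 go.py .396 -.359 .128 0 45 3
```

```text
[ 0.31  0.24 -0.19 -0.91 -0.24  0.56]
[ 0.31  0.24 -0.19 -0.92 -0.24  0.55]
[ 0.31  0.24 -0.19 -0.93 -0.24  0.53]
tcp target [ 0.4092 -0.359   0.1148] err mm [ -34.9   28.8 -123.5] deg [ 4.6  3.6 -2.9]
ik [-1.35  0.66  2.12  1.42  0.77 -1.06] 0.0 dq [-0.11  0.28  0.17  0.37  0.02 -0.69]
```

```bash
python3 -m crank '0.3 0.24 -0.2 -0.92 -0.24 0.55 -1;0.3 0.24 -0.2 -0.92 -0.24 0.55 -1;0.3 0.24 -0.2 -0.92 -0.24 0.55 -1;0 0 0 0 0 0 -1'; python3 lg.py;  python3 - <<'E'
from h import *
p=shot("wrist","w2"); t=shot("top","t2")
for z in (.099,):
  print(proj(p,[[.462,-.359,.105]]),proj(t,[[.462,-.359,.105]]))
  print(find(p,"lid_top"))
E
python3 go.py .459 -.359 .064 0 45 3
```

```text
time: 4.12
position: [0.4111, -0.3667, 0.1142]
tool_rot: [0.924, 0.006, 0.383, 0.007]
ft_force: [0.7, -0.0, 1.3]
grip_width: 0.0869
[[307.08882196 185.69595832]] [[424.14746713 210.93151989]]
[(0.7, [0.458, -0.358, 0.107], [306.0, 188.0]), (0.5, [0.716, -0.248, 0.095], [219.0, 6.0])]
[ 0.05 -0.02  0.09 -0.05 -0.09  0.75]
[ 0.05 -0.02  0.09 -0.05 -0.08  0.75]
[ 0.05 -0.02  0.09 -0.05 -0.08  0.75]
tcp target [ 0.4722 -0.359   0.0508] err mm [ 59.6   9.1 -67.9] deg [ 0.8 -0.3  1.4]
ik [-1.21  0.82  2.05  1.65  0.72 -1.18] 0.0 dq [ 0.14  0.16 -0.06  0.22 -0.05 -0.11]
```

View pics/w2.png

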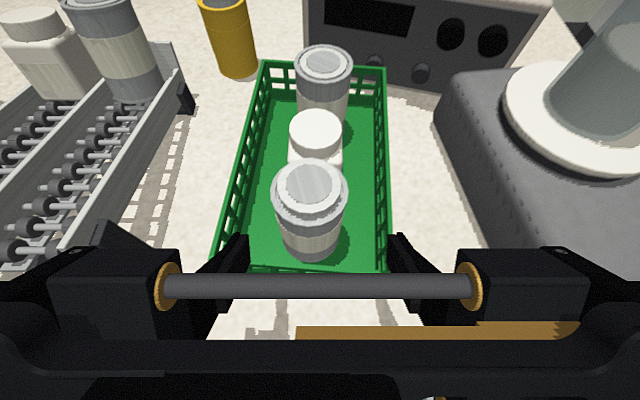

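```bash
python3 -m crank '0.05 0 0.1 -0.05 -0.1 0.75 -1;0.05 0 0.1 -0.05 -0.1 0.75 -1;0.05 0 0.1 -0.05 -0.1 0.75 -1'; python3 go.py .459 -.359 .064 0 45 1
```

```text
time: 4.65
position: [0.4775, -0.3634, 0.06]
tool_rot: [0.921, 0.002, 0.389, 0.009]
ft_force: [-0.1, 0.4, -0.5]
grip_width: 0.0873
[ 0.18 -0.15  0.13 -0.26 -0.11  0.07]
tcp target [ 0.4722 -0.359   0.0508] err mm [-5.3  4.4 -9.3] deg [ 0.9 -0.8  0.6]
ik [-1.21  0.82  2.05  1.65  0.72 -1.18] 0.0 dq [-0.01  0.01  0.   -0.01 -0.    0.01]
```

```bash
python3 -m crank '0.2 -0.15 0.1 -0.25 -0.1 0.05 -1;0 0 0 0 0 0 1;0 0 0 0 0 0 1;0 0 0 0 0 0 1' 25; python3 go.py .459 -.359 .064 0 45 1
```

```text
time: 5.15
position: [0.4743, -0.3614, 0.0575]
tool_rot: [0.923, 0.005, 0.385, 0.003]
ft_force: [-0.3, -0.0, 0.6]
grip_width: 0.0648
[ 0.03 -0.06  0.14 -0.16 -0.06  0.08]
tcp target [ 0.4722 -0.359   0.0508] err mm [-2.1  2.4 -6.7] deg [ 0.1 -0.3  0.7]
ik [-1.21  0.82  2.05  1.65  0.72 -1.18] 0.0 dq [-0.    0.01  0.    0.01 -0.   -0.01]
```

```bash
python3 -m crank '0 0 0.1 -0.2 -0.1 0.1 -0.75;0 0 0 0 0 0 -0.75'; python3 go.py .459 -.359 .064 0 45 1
```

```text
time: 5.4
position: [0.471, -0.3585, 0.0502]
tool_rot: [0.923, 0.001, 0.385, 0.003]
ft_force: [-0.1, -0.1, 0.5]
grip_width: 0.0741
[ 0.05 -0.07  0.04  0.03  0.01  0.01]
tcp target [ 0.4722 -0.359   0.0508] err mm [ 1.2 -0.5  0.6] deg [ 0.3 -0.3  0.2]
ik [-1.21  0.82  2.05  1.65  0.72 -1.18] 0.0 dq [ 0.   -0.   -0.01 -0.02 -0.01  0.03]
```

Good pose; close.

```bash
python3 -m crank '0 0 0 0 0 0 1;0 0 0 0 0 0 1;0 0 0 0 0 0 1' 25;  python3 go.py .459 -.359 .14 0 45 2
```

```text
time: 5.78
position: [0.471, -0.3596, 0.051]
tool_rot: [0.923, 0.0, 0.386, 0.004]
ft_force: [0.3, -0.1, -0.9]
grip_width: 0.0594
[ 0.04 -0.04  0.02  0.69 -0.   -0.65]
[ 0.04 -0.04  0.02  0.68 -0.   -0.66]
tcp target [ 0.4722 -0.359   0.1268] err mm [ 1.2  0.6 75.8] deg [ 0.4 -0.4  0.2]
ik [-1.21  0.64  2.03  1.43  0.73 -0.89] 0.0 dq [ 0.   -0.18 -0.02 -0.23 -0.    0.31]
```

```bash
cat > go2.py <<'E'
# usage: go2.py bx by bz heading tintilt n ; 'save bx by bz heading' to set the grip offset
import sys
from go import *
def tinrot(psi,t): # tin frame: x = heading, z up, tilted t forward (top goes to heading)
    return R.from_euler('z',psi)*R.from_euler('y',t)
if sys.argv[1]=="save":
    b=np.array([float(x) for x in sys.argv[2:5]]); T=tinrot(np.radians(float(sys.argv[5])),0)
    o=robot.get_obs(); r=R.from_quat(o["tool_rot"]); 
    json.dump([T.inv().apply(np.array(o["position"])-b).tolist(),(T.inv()*r).as_quat().tolist()],open("grip.json","w"))
    print(open("grip.json").read(), (T.inv()*r).as_euler("zyx",degrees=True))
else:
    a=[float(x) for x in sys.argv[1:6]]; v,qq=json.load(open("grip.json")); T=tinrot(np.radians(a[3]),np.radians(a[4]))
    o=robot.get_obs(); r=R.from_quat(o["tool_rot"]); Tn=r*R.from_quat(qq).inv(); bn=np.array(o["position"])-Tn.apply(v)
    print("tin now",bn.round(4),"axis",Tn.apply([0,0,1]).round(3),"F",np.round(o["ft_force"],1),"grip",round(o["grip_width"],4))
    plan(np.array(a[:3])+T.apply(v),T*R.from_quat(qq),int(sys.argv[6]))
E
python3 go2.py save .462 -.3596 .004 0
python3 -m crank '0 0 0 0.5 0 -0.5 1;0 0 0 0.7 0 -0.7 1;0 0 0 0.8 0 -0.8 1;0 0 0 0.8 0 -0.8 1;0 0 0 0.5 0 -0.5 1'; python3 go2.py .45 -.25 .16 20 0 3
```

```text
[[0.008995379720340868, 1.4505826268329525e-05, 0.04697893651505404], [0.922615826911451, 0.0003284937110976125, 0.38570344608530516, 0.0035748709489159067]] [1.75486743e-01 4.53745881e+01 1.79482631e+02]
time: 6.4
position: [0.4674, -0.3562, 0.2356]
tool_rot: [0.926, -0.001, 0.379, -0.001]
ft_force: [-0.7, 0.7, -4.0]
grip_width: 0.0591
tin now [ 0.4577 -0.3558  0.1887] axis [ 0.015 -0.009  1.   ] F [-0.7  0.7 -4. ] grip 0.0591
[ 0.92  0.06 -0.97 -0.22 -0.91  0.12]
[ 0.92  0.06 -0.97 -0.15 -0.91  0.19]
[ 0.92  0.06 -0.97 -0.07 -0.9   0.26]
tcp target [ 0.4584 -0.2469  0.207 ] err mm [ -9.  109.3 -28.6] deg [ 13.8   0.9 -14.5]
ik [-1.18  0.44  2.06  1.08  0.94 -0.76] 0.0 dq [ 0.03  0.04  0.1  -0.04  0.12 -0.3 ]
```

```bash
python3 - <<'E'
from fit import *
T=shot("top","t3")
f=lambda u,v:(175+u/5,110+v/5)
for a,b,z in [((605,552),(135,485),.01),((622,357),(605,525),.034),((636,340),(610,552),.02),((320,297),(45,255),.3),((628,340),(370,300),.02)]:
    A=ray(T,f(*a),z);B=ray(T,f(*b),z);d=B-A;print(A.round(3),B.round(3),np.degrees(np.arctan2(d[1],d[0])),np.linalg.norm(d))
E
python3 go2.py .505 .06 .19 80 0 16
```

```text
[0.436 0.052 0.01 ] [0.482 0.373 0.01 ] 81.8599592553048 0.3233511433179824
[0.566 0.04  0.034] [0.453 0.051 0.034] 174.5736485071438 0.11375118558067883
[0.58  0.032 0.02 ] [0.436 0.048 0.02 ] 173.33470276978338 0.14537500824022817
[0.561 0.187 0.3  ] [0.584 0.334 0.3  ] 81.24146220045814 0.1492938953193441
[0.58  0.037 0.02 ] [0.608 0.213 0.02 ] 81.11005696008655 0.17832913173661824
tin now [ 0.459  -0.3569  0.192 ] axis [ 0.011 -0.005  1.   ] F [ 0.8  0.2 -0.8] grip 0.0597
[ 0.71  0.01 -0.71  0.04 -0.67  0.04]
[ 0.71  0.01 -0.71  0.08 -0.66  0.08]
[ 0.71  0.01 -0.71  0.12 -0.65  0.12]
[ 0.71  0.01 -0.71  0.16 -0.63  0.16]
[ 0.71  0.01 -0.71  0.2  -0.61  0.2 ]
[ 0.71  0.01 -0.71  0.23 -0.58  0.24]
[ 0.71  0.01 -0.71  0.27 -0.55  0.27]
[ 0.71  0.01 -0.71  0.3  -0.51  0.31]
[ 0.71  0.01 -0.71  0.33 -0.47  0.34]
[ 0.71  0.01 -0.71  0.36 -0.43  0.36]
[ 0.71  0.01 -0.71  0.38 -0.38  0.39]
[ 0.71  0.01 -0.71  0.41 -0.33  0.41]
[ 0.71  0.01 -0.71  0.42 -0.28  0.43]
[ 0.71  0.01 -0.71  0.44 -0.23  0.45]
[ 0.71  0.01 -0.71  0.45 -0.17  0.46]
[ 0.71  0.01 -0.71  0.46 -0.12  0.47]
tcp target [0.5065 0.0689 0.237 ] err mm [ 38.1 426.   -1.9] deg [ 56.4   0.9 -56.7]
ik [-0.53  0.46  1.85  0.78  1.27 -0.77] 0.0 dq [ 0.68  0.06 -0.12 -0.34  0.45 -0.3 ]
```

```bash
python3 -m crank '0.75 0 -0.75 0.05 -0.7 0.05 1;0.75 0 -0.75 0.1 -0.7 0.1 1;0.75 0 -0.75 0.15 -0.7 0.15 1;0.75 0 -0.75 0.2 -0.65 0.2 1;0.75 0 -0.75 0.25 -0.62 0.25 1' && python3 -m crank '0.75 0 -0.75 0.3 -0.6 0.3 1;0.75 0 -0.75 0.3 -0.55 0.3 1;0.75 0 -0.75 0.35 -0.5 0.35 1;0.75 0 -0.75 0.37 -0.45 0.37 1;0.75 0 -0.75 0.4 -0.4 0.4 1'; python3 go2.py .505 .06 .19 81.5 0 6
```

```text
time: 7.08
position: [0.4824, -0.2097, 0.234]
tool_rot: [0.9, 0.219, 0.366, -0.091]
ft_force: [-0.5, -0.6, -4.0]
grip_width: 0.0596
time: 7.7
position: [0.4953, -0.0628, 0.2292]
tool_rot: [0.822, 0.427, 0.331, -0.18]
ft_force: [0.2, -0.8, -2.8]
grip_width: 0.0594
tin now [ 0.489  -0.0704  0.1824] axis [0.027 0.004 1.   ] F [ 0.2 -0.8 -2.8] grip 0.0594
[ 0.59  0.03 -0.64  0.36 -0.28  0.31]
[ 0.59  0.03 -0.64  0.38 -0.24  0.33]
[ 0.59  0.03 -0.64  0.39 -0.2   0.34]
[ 0.59  0.03 -0.64  0.4  -0.16  0.35]
[ 0.59  0.03 -0.64  0.4  -0.12  0.36]
[ 0.59  0.03 -0.64  0.41 -0.08  0.36]
tcp target [0.5063 0.0689 0.237 ] err mm [ 11.  131.7   7.8] deg [ 17.6   1.  -19.3]
ik [-0.53  0.47  1.83  0.76  1.29 -0.77] 0.0 dq [ 0.29  0.04 -0.12 -0.08  0.14 -0.05]
```

```bash
python3 -m crank '0.65 0 -0.7 0.36 -0.3 0.31 1;0.65 0 -0.7 0.38 -0.25 0.33 1;0.65 0 -0.7 0.39 -0.2 0.34 1;0.6 0 -0.65 0.3 -0.16 0.45 1;0.6 0 -0.65 0.2 -0.12 0.5 1'; python3 go2.py .512 .07 .12 81.5 0 2;  python3 - <<'E'
from h import *
p=shot("wrist","w3"); print(p["xyz"],p["attitude"],p["camera_matrix"][0])
E
```

```text
time: 8.32
position: [0.4992, 0.0523, 0.2161]
tool_rot: [0.711, 0.593, 0.289, -0.243]
ft_force: [1.0, -1.2, -3.7]
grip_width: 0.0592
tin now [0.497  0.0427 0.1693] axis [0.013 0.016 1.   ] F [ 1.  -1.2 -3.7] grip 0.0592
[ 0.07  0.1  -0.16 -0.17  0.12  0.69]
[ 0.07  0.1  -0.16 -0.18  0.12  0.69]
tcp target [0.5133 0.0789 0.167 ] err mm [ 14.1  26.6 -49.1] deg [ 0.7  1.  -1.6]
ik [-0.5   0.6   1.87  0.82  1.16 -0.89] 0.0 dq [ 0.06  0.11  0.01  0.07 -0.09 -0.09]
[ 0.48956853 -0.00233682  0.38928536] [ 0.96826137 -0.08679891  0.0193628  -0.23358284] [282.46212289   0.         317.84926167]
```

View pics/w3.png

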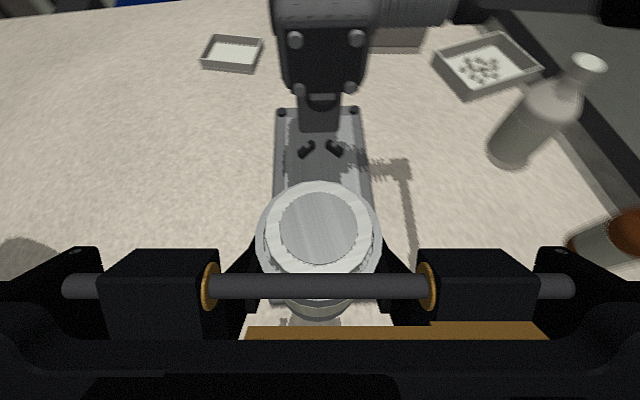

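Run:
```python
from h import *
a=cv2.imread("pics/w3.png")[85:215,255:395]
a=cv2.resize(a,None,fx=5,fy=4.5,interpolation=cv2.INTER_CUBIC)
for i in range(0,140,10): cv2.putText(a,str(255+i),(i*5,10),0,.35,(0,0,255));cv2.line(a,(i*5,12),(i*5,20),(0,0,255))
for i in range(0,130,10): cv2.putText(a,str(85+i),(0,int(i*4.5)+4),0,.35,(0,0,255))
cv2.imwrite("pics/c7.png",a)
```

```text
(no output)
```

View pics/c7.png

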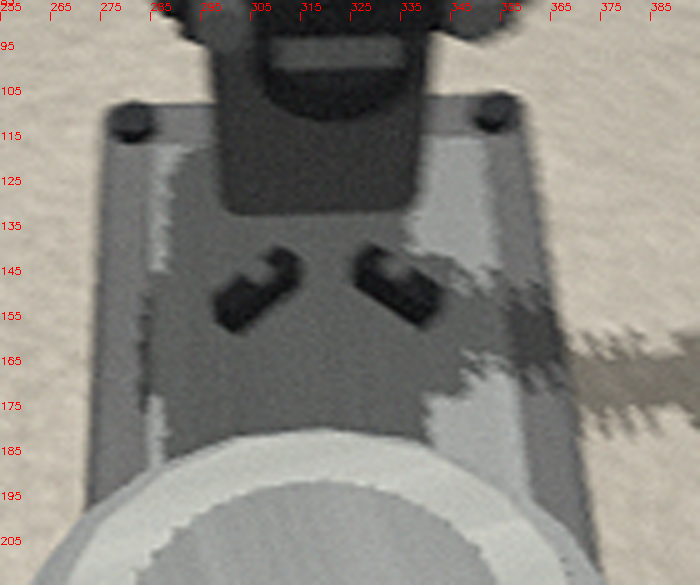

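Run:
```python
from h import *
p=dict(xyz=np.array([ 0.48956853,-0.00233682,0.38928536]),attitude=[ 0.96826137,-0.08679891,0.0193628,-0.23358284],camera_matrix=[[282.46,0,317.85],[0,282.46,200.55],[0,0,1]])
r=lambda *u:ray(p,u,.034)
L=[r(285,118),r(284.6,189)];Rr=[r(352.4,124),r(360.6,194)];C=[r(299.4,131.2),r(338,131.2)];V=[r(301.4,158.8),r(340,157.9)]
for n,x in (("L",L),("R",Rr),("C",C),("V",V)):
    d=x[1]-x[0]; print(n,np.round(x,4).tolist(),np.degrees(np.arctan2(d[1],d[0])).round(1),np.linalg.norm(d).round(4))
```

```text
L [[0.4943, 0.3384, 0.034], [0.4768, 0.2039, 0.034]] -97.4 0.1356
R [[0.6014, 0.3055, 0.034], [0.5827, 0.1763, 0.034]] -98.3 0.1306
C [[0.5137, 0.3062, 0.034], [0.5751, 0.2949, 0.034]] -10.4 0.0624
V [[0.5087, 0.2519, 0.034], [0.5671, 0.243, 0.034]] -8.7 0.0591
```

```bash
python3 - <<'E'
from h import *
p=dict(xyz=np.array([ 0.48956853,-0.00233682,0.38928536]),attitude=[ 0.96826137,-0.08679891,0.0193628,-0.23358284],camera_matrix=[[282.46,0,317.85],[0,282.46,200.55],[0,0,1]])
b=np.array([.497,.0427,.1693]);ax=np.array([.013,.016,1])
print(proj(p,[b+ax*.105,b+ax*.095]))
t=np.linspace(0,2*np.pi,36)
im=cv2.imread("pics/w3.png")
for rr,h,c in ((.024,.105,(0,0,255)),(.03,.095,(0,255,0))):
    for q in t:
        u=proj(p,b+ax*h+rr*np.array([np.cos(q),np.sin(q),0]))[0]; cv2.circle(im,tuple(int(v) for v in u),1,c,-1)
cv2.imwrite("pics/c8.png",cv2.resize(im[160:330,220:420],None,fx=3.5,fy=3.5))
E
python3 go2.py .513 .075 .11 82 0 2
```

```text
[[319.5201006  223.51964234]
 [319.26233685 232.02671681]]
tin now [0.4965 0.045  0.1685] axis [0.015 0.013 1.   ] F [ 1.1  1.1 -4.3] grip 0.0597
[ 0.09  0.09 -0.19 -0.23  0.13  0.8 ]
[ 0.09  0.09 -0.19 -0.24  0.13  0.79]
tcp target [0.5142 0.0839 0.157 ] err mm [ 15.5  29.4 -58.4] deg [ 0.9  0.9 -1.9]
ik [-0.49  0.62  1.87  0.83  1.14 -0.9 ] 0.0 dq [ 0.07  0.12  0.01  0.08 -0.1  -0.1 ]
```

View pics/c8.png

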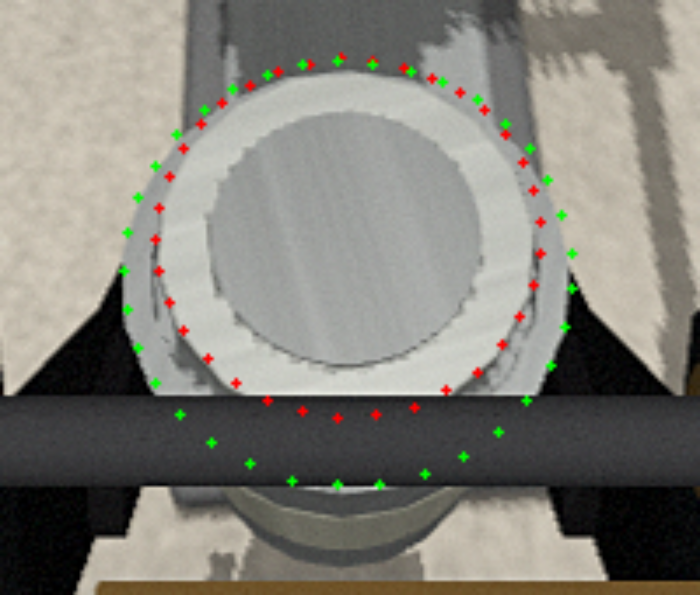

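```bash
python3 -m crank '0.1 0.1 -0.2 -0.23 0.13 0.8 1;0.1 0.1 -0.2 -0.23 0.13 0.8 1;0 0 0 0 0 0 1'; python3 go2.py .515 .075 .05 82 0 3
```

```text
time: 8.75
position: [0.5146, 0.0858, 0.1536]
tool_rot: [0.693, 0.609, 0.293, -0.251]
ft_force: [0.4, 0.0, -3.5]
grip_width: 0.0597
tin now [0.5135 0.0768 0.1066] axis [-0.001  0.     1.   ] F [ 0.4  0.  -3.5] grip 0.0597
[-0.02  0.    0.03 -0.35  0.01  0.32]
[-0.02  0.    0.03 -0.35  0.01  0.32]
[-0.02  0.    0.03 -0.35  0.01  0.32]
tcp target [0.5162 0.0839 0.097 ] err mm [  1.6  -1.9 -56.6] deg [-0.3  0.   0.4]
ik [-0.49  0.74  1.89  0.88  1.05 -1.02] 0.0 dq [-0.    0.11  0.02  0.05 -0.09 -0.11]
```

```bash
python3 -m crank '0 0 0 -0.35 0 0.32 1;0 0 0 -0.35 0 0.32 1;0 0 0 -0.35 0 0.32 1;0 0 0 0 0 0 1'; python3 go2.py .515 .075 .04 82 0 1;python3 go2.py .536 .2 .038 82 0 5
```

```text
time: 9.25
position: [0.5165, 0.0812, 0.0976]
tool_rot: [0.693, 0.609, 0.294, -0.249]
ft_force: [-0.4, -0.0, -2.9]
grip_width: 0.0601
tin now [0.5156 0.0721 0.0507] axis [-0.006  0.003  1.   ] F [-0.4 -0.  -2.9] grip 0.0601
[-0.01  0.02  0.11 -0.14 -0.02  0.23]
tcp target [0.5162 0.0839 0.087 ] err mm [ -0.3   2.7 -10.7] deg [-0.   0.1  0.6]
ik [-0.49  0.76  1.89  0.89  1.04 -1.04] 0.0 dq [ 0.    0.02  0.    0.02 -0.02 -0.01]
tin now [0.5156 0.0721 0.0507] axis [-0.006  0.003  1.   ] F [-0.4 -0.  -2.9] grip 0.0601
[-0.    0.    0.02  0.41  0.02  0.5 ]
[-0.    0.    0.02  0.41  0.02  0.5 ]
[-0.    0.    0.02  0.41  0.01  0.5 ]
[-0.    0.    0.02  0.41  0.01  0.5 ]
[-0.    0.    0.02  0.41  0.01  0.5 ]
tcp target [0.5372 0.2089 0.085 ] err mm [ 20.7 127.7 -12.7] deg [-0.   0.1  0.6]
ik [-0.23  0.76  1.88  1.07  0.94 -0.95] 0.0 dq [ 0.26  0.03 -0.    0.19 -0.11  0.07]
```

```bash
python3 -m crank '0 0 0.1 -0.1 0 0.2 1;0 0 0 0.4 0 0.45 1;0 0 0 0.5 0 0.5 1;0 0 0 0.5 0 0.45 1;0 0 0 0.2 0 0.2 1'; python3 go2.py .532 .205 .037 82 0 2
python3 - <<'E'
from h import *
shot("scene","s3");shot("wrist","w4")
E
```

```text
time: 9.88
position: [0.5334, 0.1735, 0.0922]
tool_rot: [0.697, 0.605, 0.295, -0.246]
ft_force: [-0.3, 0.4, -2.8]
grip_width: 0.0595
tin now [0.5324 0.1644 0.0452] axis [-0.006  0.004  1.   ] F [-0.3  0.4 -2.8] grip 0.0595
[ 0.05  0.02  0.01  0.28 -0.08  0.43]
[ 0.05  0.02  0.01  0.28 -0.08  0.43]
tcp target [0.5332 0.2139 0.084 ] err mm [-0.2 40.4 -8.2] deg [0.5 0.2 0.1]
ik [-0.23  0.77  1.89  1.08  0.93 -0.96] 0.0 dq [ 0.08  0.02 -0.    0.06 -0.03  0.01]
```

View pics/s3.png

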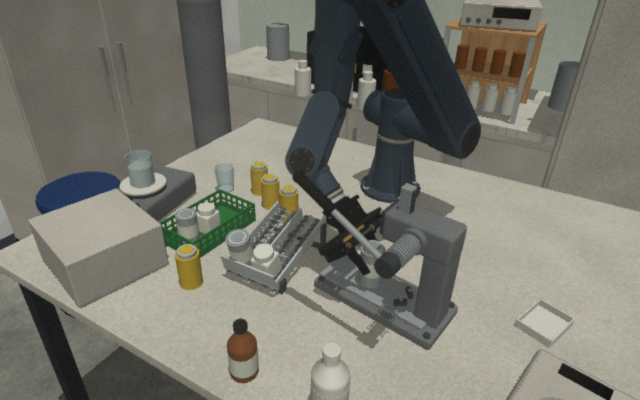

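View pics/w4.png

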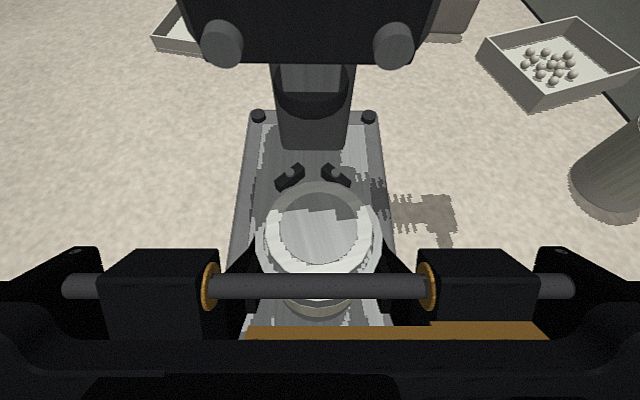

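```bash
python3 -m crank '0 0 0 0.1 -0.12 0.4 1;0 0 0 0.28 -0.12 0.4 1;0 0 0 0 0 0 1'; python3 go2.py .532 .205 .037 82 0 1;python3 go2.py .536 .234 .037 82 0 2
```

```text
time: 10.35
position: [0.532, 0.2071, 0.0822]
tool_rot: [0.698, 0.603, 0.299, -0.245]
ft_force: [-1.1, 1.4, -1.8]
grip_width: 0.0595
tin now [0.5312 0.1982 0.0352] axis [-0.012 -0.     1.   ] F [-1.1  1.4 -1.8] grip 0.0595
[ 0.18 -0.02  0.01  0.15  0.01  0.09]
tcp target [0.5332 0.2139 0.084 ] err mm [1.2 6.8 1.8] deg [ 0.9 -0.1  0. ]
ik [-0.23  0.77  1.89  1.08  0.93 -0.96] 0.0 dq [ 0.02 -0.   -0.02 -0.02  0.01  0.04]
tin now [0.5312 0.1982 0.0352] axis [-0.012 -0.     1.   ] F [-1.1  1.4 -1.8] grip 0.0595
[ 0.09 -0.01  0.    0.33 -0.    0.31]
[ 0.09 -0.01  0.    0.33 -0.    0.31]
tcp target [0.5372 0.2429 0.084 ] err mm [ 5.2 35.8  1.8] deg [ 0.9 -0.1  0. ]
ik [-0.17  0.77  1.88  1.12  0.91 -0.94] 0.0 dq [ 0.08 -0.   -0.03  0.02 -0.01  0.06]
```

```bash
python3 -m crank '0.2 0 0 0.15 0 0.05 1;0.1 0 0 0.25 0 0.22 1;0 0 0 0.15 0 0.15 1'; python3 go2.py .536 .234 .037 82 0 2
```

```text
time: 10.72
position: [0.536, 0.2343, 0.0849]
tool_rot: [0.695, 0.607, 0.29, -0.255]
ft_force: [-0.7, -0.1, -3.5]
grip_width: 0.0593
tin now [0.5344 0.2254 0.0379] axis [ 0.009 -0.001  1.   ] F [-0.7 -0.1 -3.5] grip 0.0593
[-0.07  0.   -0.01  0.07  0.    0.09]
[-0.07  0.   -0.01  0.07  0.    0.09]
tcp target [0.5372 0.2429 0.084 ] err mm [ 1.3  8.6 -0.9] deg [-0.7  0.  -0.1]
ik [-0.17  0.77  1.88  1.12  0.91 -0.94] 0.0 dq [ 0.02  0.    0.    0.03 -0.02 -0.01]
```

```bash
python3 -m crank '-0.1 0 0 0.09 0 0.09 1;0 0 0 0.09 0 0.09 1'; python3 go2.py .536 .234 .037 82 0 1 | head -1;  python3 -m crank '0 0 0 0.07 0 0.07 1;0 0 0 0.07 0 0.07 1';python3 go2.py .536 .234 .037 82 0 1
```

```text
time: 10.98
position: [0.5368, 0.2458, 0.0844]
tool_rot: [0.696, 0.606, 0.292, -0.252]
ft_force: [0.6, -0.8, -3.5]
grip_width: 0.0594
tin now [0.5354 0.2369 0.0375] axis [0.004 0.    1.   ] F [ 0.6 -0.8 -3.5] grip 0.0594
time: 11.22
position: [0.5377, 0.2495, 0.0835]
tool_rot: [0.697, 0.607, 0.29, -0.248]
ft_force: [-7.0, -30.9, -2.2]
grip_width: 0.0592
tin now [0.5363 0.2402 0.0366] axis [0.003 0.008 1.   ] F [ -7.  -30.9  -2.2] grip 0.0592
[-0.02  0.1  -0.01 -0.11  0.01 -0.12]
tcp target [0.5372 0.2429 0.084 ] err mm [-0.5 -6.6  0.4] deg [-0.1  0.5 -0. ]
ik [-0.17  0.77  1.88  1.12  0.91 -0.94] 0.0 dq [-0.02  0.    0.    0.    0.01 -0.02]
```

```bash
python3 -m crank '0 0 0 -0.05 0 -0.02 1;0 0 0 -0.05 0 0.03 1'; python3 go2.py .536 .240 .034 82 0 1
```

```text
time: 11.48
position: [0.5377, 0.2466, 0.0821]
tool_rot: [0.697, 0.606, 0.291, -0.249]
ft_force: [-3.4, -5.3, 11.2]
grip_width: 0.0598
tin now [0.5363 0.2374 0.0351] axis [0.002 0.005 1.   ] F [-3.4 -5.3 11.2] grip 0.0598
[-0.    0.06 -0.02  0.02 -0.02  0.06]
tcp target [0.5372 0.2489 0.081 ] err mm [-0.4  2.3 -1.1] deg [-0.   0.3 -0.1]
ik [-0.15  0.77  1.88  1.13  0.9  -0.94] 0.0 dq [ 0.    0.    0.    0.01  0.   -0.01]
```

```bash
python3 -m crank '0 0 0 0 0 0 -0.6;0 0 0 0 0 0 -1;0 0 0 0 0 0 -1'; python3 go2.py .536 .240 .034 82 0 1|head -1
python3 - <<'E'
from h import *
shot("wrist","w5")
p=shot("scene","s4");cv2.imwrite("pics/c9.png",cv2.resize(p["img"][190:340,300:460,::-1],None,fx=4.5,fy=4))
E
```

```text
time: 11.85
position: [0.5383, 0.2477, 0.0832]
tool_rot: [0.697, 0.605, 0.293, -0.25]
ft_force: [0.6, -0.6, 0.5]
grip_width: 0.0814
tin now [0.537  0.2387 0.0363] axis [0.001 0.002 1.   ] F [ 0.6 -0.6  0.5] grip 0.0814
```

View pics/w5.png

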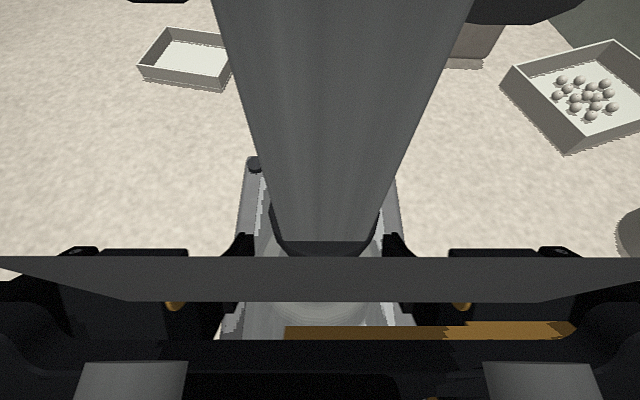

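View pics/c9.png

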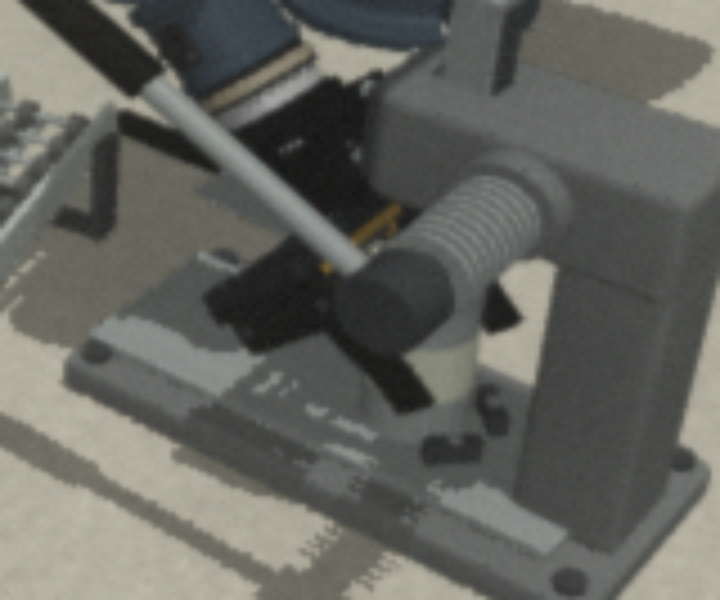

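```bash
python3 -m crank '0 0 0 0 0 -0.4 -1;0 0 0 0 0 -0.8 -1;0 0 0 0 0 -0.9 -1;0 0 0 0 0 -0.4 -1'; python3 lg.py
python3 - <<'E'
from h import *
p=shot("wrist","w6");print(p["xyz"],p["attitude"])
E
```

```text
time: 12.45
position: [0.5264, 0.175, 0.156]
tool_rot: [0.697, 0.606, 0.291, -0.251]
ft_force: [0.9, 0.5, 0.5]
grip_width: 0.0871
[0.51721373 0.11766639 0.32837374] [ 0.96802419 -0.06749923  0.01889629 -0.240865  ]
```

View pics/w6.png

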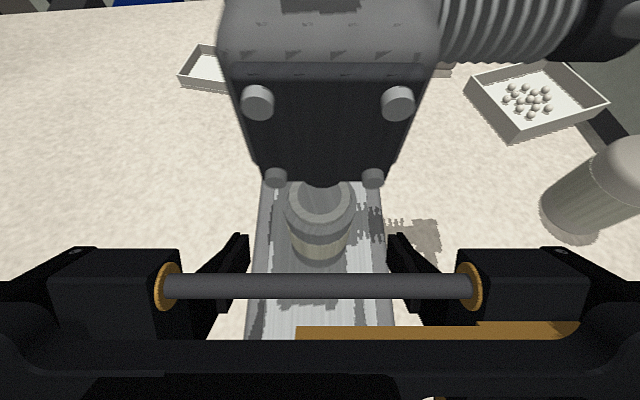

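```bash
python3 -m crank '0 0 0 -0.6 0 0.5 1;0 0 0 -0.65 0 0.65 1;0 0 0 -0.5 0 0.5 1;0 0 0 -0.1 0 0.1 1;0 0 0 0 0 0 1'
python3 - <<'E'
from rig import robot;import numpy as np
o=robot.get_obs();b=np.array([.536,.235,.034]);d=np.array(o["position"])-b;h=np.radians(82)
print("along",d@[np.cos(h),np.sin(h),0],"lat",d@[-np.sin(h),np.cos(h),0],"z",o["position"][2],o["grip_width"])
E
```

```text
time: 13.12
position: [0.5285, 0.1715, 0.0532]
tool_rot: [0.697, 0.606, 0.293, -0.248]
ft_force: [-0.5, -0.3, -0.1]
grip_width: 0.0451
along -0.06390517381435079 lat -0.0013987859794166665 z 0.05318309809355267 0.045097928772291455
```

```bash
python3 -m crank '0 0 0 0 0 0 1;0 0 0 0 0 0 1;0 0 0 0.12 0 0.12 1;0 0 0 0.12 0 0.12 1;0 0 0 0.07 0 0.07 1' | sed -n 2,5p; python3 -m crank '0 0 0 0.05 0 0.05 1;0 0 0 0.04 0 0.04 1' | sed -n 2,5p;python3 -m crank '0 0 0 0.04 0 0.04 1;0 0 0 0.04 0 0.04 1'
```

```text
position: [0.5322, 0.1898, 0.0561]
tool_rot: [0.696, 0.607, 0.294, -0.246]
ft_force: [-1.3, -2.9, 0.4]
grip_width: 0.0017
position: [0.5331, 0.1948, 0.0559]
tool_rot: [0.696, 0.607, 0.294, -0.246]
ft_force: [-1.5, -3.2, 1.1]
grip_width: 0.0007
time: 14.25
position: [0.5346, 0.1965, 0.0557]
tool_rot: [0.697, 0.608, 0.293, -0.243]
ft_force: [-7.0, -19.9, 11.4]
grip_width: 0.0008
```

```bash
python3 -m crank '0 0 0 -0.1 0 -0.3 1;0 0 0 -0.1 0 -0.8 1;0 0 0 0 0.1 -1 1;0 0 0 0.1 0.1 -1 1;0 0 0 0.3 0.1 -1 1'; python3 lg.py; python3 go.py .56 .05 .42 82 0 9
```

```text
time: 14.88
position: [0.5262, 0.0852, 0.1796]
tool_rot: [0.697, 0.606, 0.292, -0.248]
ft_force: [-0.0, -0.0, 0.1]
grip_width: 0.0006
[ 0.01 -1.    0.    0.38  0.11 -0.49]
[ 0.01 -1.    0.    0.33  0.11 -0.52]
[ 0.01 -1.    0.    0.28  0.11 -0.55]
[ 0.01 -1.    0.    0.24  0.11 -0.57]
[ 0.01 -1.    0.    0.18  0.11 -0.59]
[ 0.01 -1.    0.    0.13  0.11 -0.61]
[ 0.01 -1.    0.    0.08  0.11 -0.62]
[ 0.01 -1.    0.    0.02  0.11 -0.62]
[ 0.01 -1.    0.   -0.03  0.11 -0.62]
tcp target [0.56   0.05   0.4013] err mm [ 33.8 -35.2 221.7] deg [  0.5 -45.1   0.1]
ik [-0.11  0.28  1.33  0.    1.53  0.03] 0.0 dq [ 0.36 -0.3  -0.5  -0.81  0.34  0.87]
```

```bash
python3 -m crank '0 -1 0 0.38 0 -0.55 -0.3;0 -1 0 0.33 0 -0.57 -0.3;0 -1 0 0.28 0 -0.6 -0.3;0 -1 0 0.24 0 -0.62 -0.3;0 -1 0 0.18 0 -0.64 -0.3' | head -3; python3 -m crank '0 -1 0 0.13 0.1 -0.67 -0.3;0 -1 0 0.08 0.2 -0.67 -0.3;0 -1 0 0.02 0.4 -0.67 -0.3;0 -1 0 0 0.4 -0.67 -0.3'; python3 go.py .661 .084 .40 82 0 3;  python3 - <<'E'
from h import *
p=shot("wrist","w7");print(p["xyz"],p["attitude"]);t=shot("top","t7")
print(find(p,"lever_grip"),find(t,"lever_grip"))
E
```

```text
time: 15.5
position: [0.5203, 0.06, 0.3156]
tool_rot: [0.747, 0.643, 0.129, -0.109]
time: 16.0
position: [0.5579, 0.0409, 0.4271]
tool_rot: [0.759, 0.651, -0.008, 0.005]
ft_force: [1.0, 0.1, -0.2]
grip_width: 0.0567
[-0.01  0.07 -0.05  0.49  0.79  0.37]
[-0.01  0.07 -0.05  0.49  0.8   0.37]
[-0.01  0.07 -0.05  0.48  0.8   0.38]
tcp target [0.661  0.084  0.3813] err mm [103.1  43.1 -45.8] deg [-0.1  1.1 -0.8]
ik [-0.04  0.47  1.1   0.    1.58  0.1 ] 0.0 dq [ 0.08  0.2  -0.19  0.02 -0.01  0.06]
[0.57087471 0.12419386 0.58770792] [ 0.98440052 -0.07474874 -0.01322855  0.15872379]
[(0.89, [0.662, 0.096, 0.336], [428.0, 124.0])] [(0.66, [0.535, 0.24, 0.334], [215.0, 177.0]), (0.54, [0.512, -0.109, 0.057], [344.0, 197.0]), (0.41, [0.686, 0.253, 0.264], [219.0, 128.0])]
```

View pics/w7.png

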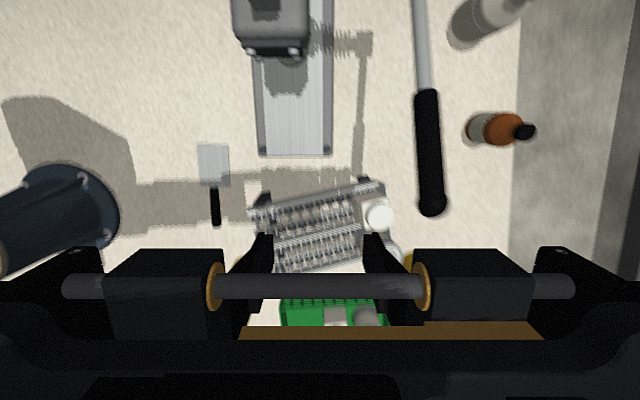

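Run:
```python
from h import *
p=dict(xyz=np.array([0.57087471,0.12419386,0.58770792]),attitude=[ 0.98440052,-0.07474874,-0.01322855,0.15872379],camera_matrix=[[282.46,0,317.85],[0,282.46,200.55],[0,0,1]])
print(proj(p,[.661,.084,.331]))
a=ray(p,(427,92),.308);b=ray(p,(432,213),.354);print(a,b,(a+b)/2,np.degrees(np.arctan2(*(a-b)[1::-1])))
```

```text
[[425.32747778 137.82087329]]
[0.67198165 0.12200919 0.308     ] [0.65658554 0.02109694 0.354     ] [0.6642836  0.07155307 0.331     ] 81.32531448474165
```

```bash
python3 -m crank '0 0 0 0.5 0.85 0.2 -0.3;0 0 0 0.5 0.85 0.2 -0.3;0 0 0 0.4 0.7 0.2 -0.3;0 0 0 0 0 0 -0.3' | tail -1; python3 go.py .664 .081 .334 82 0 2
python3 - <<'E'
from h import *
p=shot("wrist","w8");print(p["xyz"],p["attitude"])
E
```

```text
grip_width: 0.0565
[-0.14  0.07 -0.09  0.04  0.12  0.94]
[-0.14  0.07 -0.09  0.03  0.11  0.94]
tcp target [0.664  0.081  0.3153] err mm [  8.    0.6 -75.3] deg [-1.4  0.7 -0.9]
ik [-0.05  0.51  1.2  -0.    1.43  0.09] 0.0 dq [-0.    0.04  0.12  0.01 -0.19 -0.02]
[0.67239926 0.16215008 0.55169269] [ 0.98480339 -0.07471258 -0.02372319  0.1549759 ]
```

View pics/w8.png

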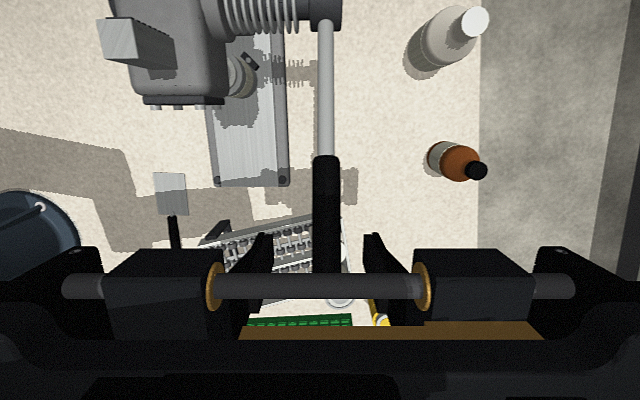

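```bash
python3 -m crank '-0.15 0.1 -0.1 0.05 0.15 0.7 -0.3;-0.1 0 -0.1 0.03 0.15 0.7 -0.3;0 0 0 0 0 0.3 -0.3;0 0 0 0 0 0 -0.3' | tail -2; python3 go.py .664 .081 .334 82 0 1
```

```text
ft_force: [0.6, -0.2, 0.1]
grip_width: 0.056
[-0.08  0.04 -0.03  0.08  0.07  0.16]
tcp target [0.664  0.081  0.3153] err mm [ 3.   2.9 -6.5] deg [-0.4  0.2 -0.2]
ik [-0.05  0.51  1.2  -0.    1.43  0.09] 0.0 dq [ 0.    0.01  0.01  0.   -0.02  0.  ]
```

```bash
python3 -m crank '0 0 0 0.08 0.08 0.18 0;0 0 0 0 0 0 1;0 0 0 0 0 0 1;0 0 0 0 0 0 1;0 0 0 0 0 0 1' 35; python3 go.py .664 .081 .334 82 0 1
```

```text
time: 17.88
position: [0.6617, 0.0813, 0.3172]
tool_rot: [0.756, 0.655, -0.005, -0.003]
ft_force: [1.2, -1.5, -1.5]
grip_width: 0.0234
[-0.14  0.04 -0.03  0.    0.06  0.05]
tcp target [0.664  0.081  0.3153] err mm [ 2.3 -0.3 -1.9] deg [-0.7  0.2 -0.2]
ik [-0.05  0.51  1.2  -0.    1.43  0.09] 0.0 dq [-0.   -0.    0.01  0.   -0.02 -0.  ]
```

```bash
cat > lev.py <<'E'
import sys
from kin import *
from rig import robot
P0=np.array([.6617,.0813,.3172]); h=np.radians(82); H=np.array([np.cos(h),np.sin(h),0]); a=np.radians(27)
piv=P0+.178*H-np.array([0,0,.0908])
o=robot.get_obs(); r=R.from_quat(o["tool_rot"]); d=np.array(o["position"])-piv; x,z=d@H,d[2]
lat=d@np.array([np.sin(h),-np.cos(h),0])
th=a-np.arctan2(z,-x); print("theta",th.round(3),"r",np.hypot(x,z).round(4),"lat mm",round(lat*1000,1),"F",np.round(o["ft_force"],1),"M",np.round(o["moment"],1),"grip",round(o["grip_width"],4),"t",round(o["time"],2))
up=np.array([0,0,1.])
c=(x,z)
for t in [float(v) for v in sys.argv[1:]]:
    n=(-.2*np.cos(a-t),.2*np.sin(a-t)); w=(n[0]-c[0])*H+(n[1]-c[1])*up
    if c==(x,z): w=w-lat*np.array([np.sin(h),-np.cos(h),0])
    print(t,(r.inv().apply(w)/.04).round(2)); c=n
E
python3 lev.py .1 .2 .3 .4 .5
```

```text
theta -0.001 r 0.1998 lat mm -0.0 F [ 1.2 -1.5 -1.5] M [-0.1 -0.3 -0.1] grip 0.0234 t 17.88
0.1 [-0.21  0.01  0.46]
0.2 [-0.16  0.01  0.47]
0.3 [-0.11  0.01  0.49]
0.4 [-0.06  0.01  0.5 ]
0.5 [-0.01  0.01  0.5 ]
```

```bash
python3 -m crank '0 0 0 -0.15 0 0.35 1;0 0 0 -0.15 0 0.42 1;0 0 0 -0.1 0 0.45 1'|tail -2; python3 lev.py .4 .5 .6 .7
```

```text
ft_force: [-3.8, -1.2, 7.3]
grip_width: 0.023
theta 0.231 r 0.2 lat mm 0.0 F [-3.8 -1.2  7.3] M [ 0.   0.6 -0.1] grip 0.023 t 18.25
0.4 [-0.13  0.    0.83]
0.5 [-0.01  0.    0.5 ]
0.6 [0.04 0.   0.5 ]
0.7 [0.09 0.   0.49]
```

```bash
python3 -m crank '0 0 0 -0.08 0 0.5 1;0 0 0 -0.03 0 0.5 1;0 0 0 0 0 0.5 1;0 0 0 0.03 0 0.5 1'|tail -2; python3 lev.py .7 .8 .9 1.0 1.05
```

```text
ft_force: [-4.0, 2.1, 9.9]
grip_width: 0.0233
theta 0.601 r 0.2006 lat mm 0.1 F [-4.   2.1  9.9] M [0.6 0.6 0. ] grip 0.0233 t 18.75
0.7 [ 0.1  -0.    0.48]
0.8 [ 0.14 -0.    0.48]
0.9 [ 0.19 -0.    0.46]
1.0 [ 0.23 -0.    0.44]
1.05 [ 0.13 -0.    0.21]
```

```bash
python3 -m crank '0 0 0 0.1 0 0.45 1;0 0 0 0.12 0 0.4 1;0 0 0 0.16 0 0.4 1'|tail -2; python3 lev.py .9 1.0 1.05
```

```text
ft_force: [-7.1, -4.3, 14.3]
grip_width: 0.0229
theta 0.832 r 0.2009 lat mm 0.2 F [-7.1 -4.3 14.3] M [-0.4  1.1 -0. ] grip 0.0229 t 19.12
0.9 [ 0.15 -0.01  0.3 ]
1.0 [ 0.23 -0.    0.44]
1.05 [ 0.13 -0.    0.21]
```

```bash
python3 -m crank '0 0 0 0.17 0 0.38 1;0 0 0 0.2 0 0.35 1'|tail -2; python3 lev.py 1.0 1.05;  python3 -m crank '0 0 0 0.15 0 0.3 1'|tail -2; python3 lev.py 1.0 1.05
```

```text
ft_force: [-8.0, -6.5, 13.7]
grip_width: 0.0233
theta 0.964 r 0.201 lat mm 0.3 F [-8.  -6.5 13.7] M [-0.7  1.1 -0.1] grip 0.0233 t 19.38
1.0 [ 0.11 -0.01  0.14]
1.05 [ 0.13 -0.    0.21]
ft_force: [-7.1, -1.6, 21.0]
grip_width: 0.0226
theta 1.016 r 0.2013 lat mm 0.3 F [-7.1 -1.6 21. ] M [-0.1  1.3 -0. ] grip 0.0226 t 19.5
1.0 [-0.02 -0.01 -0.09]
1.05 [ 0.13 -0.    0.21]
```

```bash
python3 -m crank '0 0 0 0.1 0 0.22 1'|tail -2; python3 lev.py 1.05;python3 -m crank '0 0 0 0.1 0 0.25 1'|tail -2; python3 lev.py 1.05
```

```text
ft_force: [-13.6, -7.2, 35.1]
grip_width: 0.0232
theta 1.037 r 0.2014 lat mm 0.4 F [-13.6  -7.2  35.1] M [-1.   2.3 -0. ] grip 0.0232 t 19.62
1.05 [ 0.07 -0.01  0.03]
ft_force: [-17.3, -6.4, 44.8]
grip_width: 0.023
theta 1.05 r 0.2016 lat mm 0.5 F [-17.3  -6.4  44.8] M [-1.2  3.  -0.1] grip 0.023 t 19.75
1.05 [ 0.03 -0.01 -0.02]
```

Run:
```python
from h import *
p=shot("scene","s5");cv2.imwrite("pics/c10.png",cv2.resize(p["img"][190:340,300:460,::-1],None,fx=5,fy=4))
```

```text
(no output)
```

View pics/c10.png

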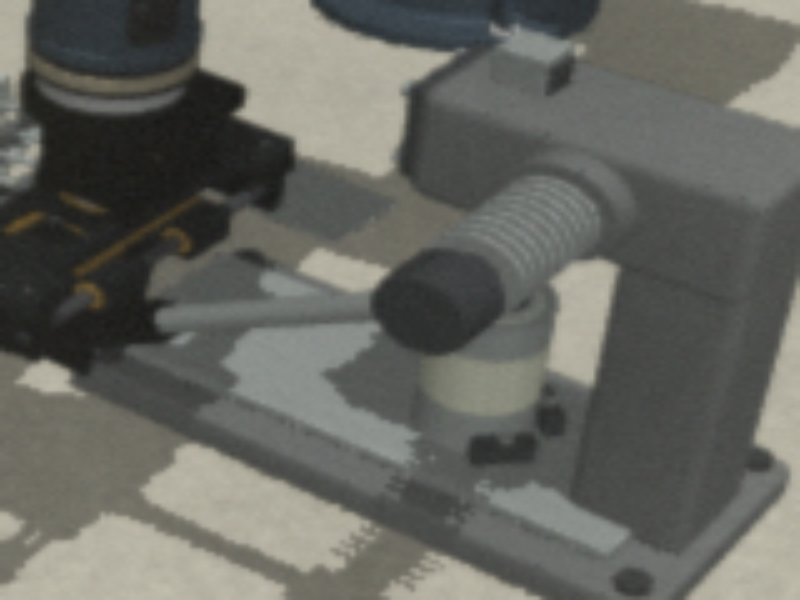

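```bash
python3 -m crank '0 0 0 0.1 0 0.3 1'|tail -2; python3 lev.py 1.05;python3 -m crank '0 0 0 -0.04 0 -0.1 1;0 0 0 -0.07 0 -0.13 1;0 0 0 -0.08 0 -0.15 1'|tail -2; python3 lev.py .95 .92 .89 .86 .83 .8
```

```text
ft_force: [-20.7, -5.8, 54.1]
grip_width: 0.0226
theta 1.06 r 0.2019 lat mm 0.5 F [-20.7  -5.8  54.1] M [-1.3  3.5 -0.1] grip 0.0226 t 19.93
1.05 [ 0.01 -0.01 -0.07]
ft_force: [-3.5, 0.4, 7.9]
grip_width: 0.0233
theta 0.92 r 0.2012 lat mm 0.4 F [-3.5  0.4  7.9] M [-0.3  0.6 -0.1] grip 0.0233 t 20.3
0.95 [ 0.1  -0.01  0.12]
0.92 [-0.07  0.   -0.13]
0.89 [-0.07  0.   -0.13]
0.86 [-0.06  0.   -0.14]
0.83 [-0.06  0.   -0.14]
0.8 [-0.06  0.   -0.14]
```

```bash
python3 -m crank '0 0 0 -0.06 0 -0.12 1;0 0 0 -0.06 0 -0.12 1;0 0 0 -0.06 0 -0.12 1;0 0 0 -0.05 0 -0.12 1;0 0 0 -0.05 0 -0.12 1'|tail -2; python3 lev.py .72 .69 .66 .6 .57
```

```text
ft_force: [-2.7, 1.3, 6.1]
grip_width: 0.0227
theta 0.747 r 0.2002 lat mm 0.4 F [-2.7  1.3  6.1] M [-0.   0.5 -0.1] grip 0.0227 t 20.93
0.72 [-0.03 -0.01 -0.13]
0.69 [-0.04  0.   -0.14]
0.66 [-0.04  0.   -0.15]
0.6 [-0.06  0.   -0.29]
0.57 [-0.02  0.   -0.15]
```

```bash
python3 -m crank '0 0 0 -0.03 0 -0.13 1;0 0 0 -0.03 0 -0.13 1;0 0 0 -0.03 0 -0.13 1;0 0 0 -0.02 0 -0.13 1;0 0 0 -0.02 0 -0.13 1'|tail -2; python3 lev.py .5;python3 -m crank '0 0 0 -0.01 0 -0.13 1;0 0 0 -0.01 0 -0.13 1;0 0 0 0 0 -0.13 1;0 0 0 0 0 -0.13 1;0 0 0 0.01 0 -0.13 1'|tail -2; python3 lev.py .35 .3 .25
```

```text
ft_force: [-2.5, 0.9, 4.1]
grip_width: 0.0229
theta 0.587 r 0.1992 lat mm 0.4 F [-2.5  0.9  4.1] M [-0.2  0.4 -0.1] grip 0.0229 t 21.55
0.5 [-0.07 -0.   -0.43]
ft_force: [-2.0, -1.2, 4.3]
grip_width: 0.0227
theta 0.449 r 0.1981 lat mm 0.4 F [-2.  -1.2  4.3] M [-0.5  0.3 -0. ] grip 0.0227 t 22.18
0.35 [-0.04 -0.   -0.49]
0.3 [ 0.02  0.   -0.25]
0.25 [ 0.04  0.   -0.25]
```

```bash
python3 -m crank '0 0 0 0 0 -0.15 1;0 0 0 0 0 -0.15 1;0 0 0 0.01 0 -0.15 1;0 0 0 0.02 0 -0.15 1;0 0 0 0.02 0 -0.15 1'|tail -2; python3 lev.py .2;python3 -m crank '0 0 0 0.03 0 -0.15 1;0 0 0 0.03 0 -0.15 1;0 0 0 0.04 0 -0.15 1;0 0 0 0.04 0 -0.15 1'|tail -2; python3 lev.py .1 .05 0
```

```text
ft_force: [-0.3, 0.8, 2.1]
grip_width: 0.0231
theta 0.287 r 0.1969 lat mm 0.5 F [-0.3  0.8  2.1] M [-0.2  0.1 -0. ] grip 0.0231 t 22.8
0.2 [ 0.   -0.   -0.44]
ft_force: [0.6, 0.4, 0.6]
grip_width: 0.0227
theta 0.154 r 0.1958 lat mm 0.5 F [0.6 0.4 0.6] M [-0.1 -0.1  0. ] grip 0.0227 t 23.3
0.1 [-0.02 -0.01 -0.29]
0.05 [ 0.09  0.01 -0.23]
0.0 [ 0.1   0.01 -0.23]
```

```bash
python3 -m crank '0 0 0 0.03 0 -0.15 1;0 0 0 0.04 0 -0.15 1;0 0 0 0.05 0 -0.15 1'|tail -2; python3 lev.py 0;python3 -m crank '0 0 0 0.05 0 -0.12 1;0 0 0 0.05 0 -0.12 1'|tail -2; python3 lev.py 0
```

```text
ft_force: [1.2, 1.9, -0.7]
grip_width: 0.0227
theta 0.052 r 0.1951 lat mm 0.6 F [ 1.2  1.9 -0.7] M [ 0.2 -0.2  0.1] grip 0.0227 t 23.68
0.0 [-0.01 -0.01 -0.29]
ft_force: [6.4, -4.8, -20.5]
grip_width: 0.0224
theta 0.04 r 0.1952 lat mm 0.4 F [  6.4  -4.8 -20.5] M [-0.8 -1.3  0. ] grip 0.0224 t 23.93
0.0 [-0.03 -0.01 -0.23]
```

```bash
python3 -m crank '0 0 0 0 0 0.03 1;0 0 0 0 0 0 -0.3;0 0 0 0 0 0 -0.3;0 0 0 0 0 0 -0.3'|tail -2; python3 lev.py;python3 -m crank '0 0 0 0 0 -0.5 -0.3;0 0 0 0 0 -0.8 -0.3;0 0 0 -0.2 0 -0.8 -0.3;0 0 0 -0.5 0 -0.3 -0.3'; python3 lg.py;python3 - <<'E'
from h import *
p=shot("scene","s6");cv2.imwrite("pics/c11.png",cv2.resize(p["img"][150:340,280:470,::-1],None,fx=4,fy=3.1))
E
```

```text
ft_force: [-0.2, 0.2, 1.0]
grip_width: 0.0452
theta 0.046 r 0.196 lat mm 0.0 F [-0.2  0.2  1. ] M [ 0.1 -0.1 -0. ] grip 0.0452 t 24.43
time: 24.92
position: [0.6556, 0.0592, 0.407]
tool_rot: [0.752, 0.658, -0.016, 0.021]
ft_force: [-0.2, -0.5, 0.2]
grip_width: 0.0564
```

View pics/c11.png

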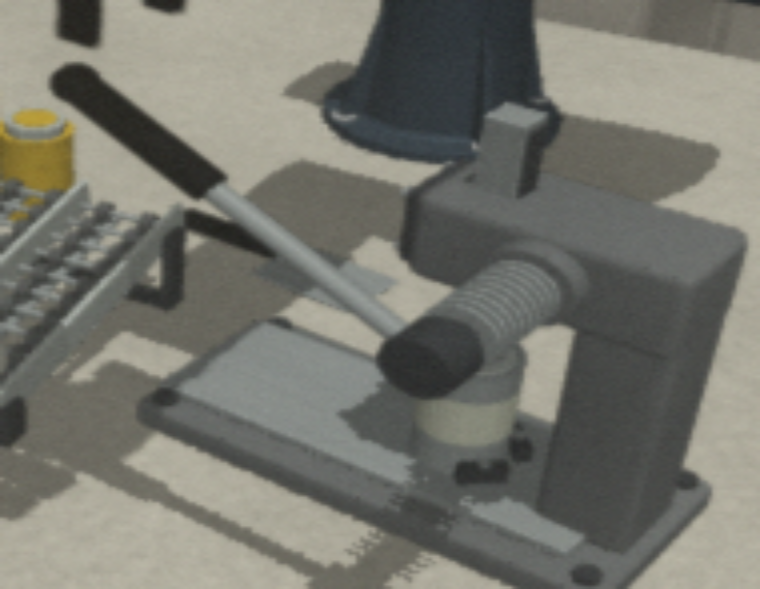

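Run:
```python
from go import *
plan(np.array([.54,.035,.42]),tool(np.radians(82),np.radians(5)),3)
```

```text
[ 0.05  0.54  0.01 -0.31 -0.93 -0.09]
[ 0.05  0.54  0.01 -0.3  -0.93 -0.1 ]
[ 0.05  0.54  0.01 -0.3  -0.93 -0.12]
tcp target [0.54  0.035 0.42 ] err mm [-115.7  -20.8   11.9] deg [0.7 8.1 0.2]
ik [-0.19  0.23  1.36  0.09  1.56 -0.05] 0.0 dq [-0.13 -0.21  0.28  0.14 -0.06 -0.13]
```

```bash
python3 -m crank '0 0.6 0 -0.3 -0.93 -0.15 -1;0 0.6 0 -0.3 -0.93 -0.15 -1;0 0.6 0 -0.3 -0.93 -0.1 -1'|head -3
python3 - <<'E'
from go import *
plan(np.array([.5245,.10,.17]),tool(np.radians(82),np.radians(45)),8)
E
```

```text
time: 25.35
position: [0.5376, 0.0335, 0.4186]
tool_rot: [0.753, 0.656, 0.042, -0.032]
[ 0.01  0.97  0.01  0.12 -0.07  0.79]
[ 0.01  0.97  0.01  0.05 -0.07  0.8 ]
[ 0.01  0.97  0.01 -0.02 -0.07  0.8 ]
[ 0.01  0.97  0.01 -0.09 -0.07  0.8 ]
[ 0.01  0.97  0.01 -0.15 -0.07  0.79]
[ 0.01  0.97  0.01 -0.22 -0.07  0.77]
[ 0.01  0.97  0.01 -0.29 -0.07  0.75]
[ 0.01  0.97  0.01 -0.35 -0.07  0.72]
tcp target [0.5245 0.1    0.17  ] err mm [ -13.1   66.5 -248.6] deg [ 0.3 38.9  0.3]
ik [-0.45  0.6   1.85  0.83  1.15 -0.84] 0.0 dq [-0.24  0.37  0.47  0.72 -0.39 -0.77]
```

```bash
python3 -m crank '0 1 0 0.1 -0.07 0.78 -1;0 1 0 0.05 -0.07 0.78 -1;0 1 0 0 -0.07 0.78 -1;0 1 0 -0.09 -0.07 0.78 -1'|head -1;python3 -m crank '0 1 0 -0.15 -0.07 0.78 -1;0 1 0 -0.22 -0.07 0.78 -1;0 1 0 -0.3 -0.07 0.7 -1;0 1 0 -0.3 0 0.5 -1'|head -3
python3 - <<'E'
from go import *
from h import shot
p=shot("wrist","w9");print(p["xyz"],p["attitude"])
plan(np.array([.5264,.175,.156]),tool(np.radians(82),np.radians(45.2)),2)
E
```

```text
time: 25.85
time: 26.35
position: [0.5223, 0.0944, 0.176]
tool_rot: [0.694, 0.598, 0.306, -0.257]
[0.51089984 0.03153545 0.34632995] [ 0.96348685 -0.07166464  0.02373688 -0.25689265]
[ 0.06 -0.2  -0.05  0.54 -0.09  0.88]
[ 0.06 -0.2  -0.05  0.56 -0.08  0.87]
tcp target [0.5264 0.175  0.156 ] err mm [  5.4  81.4 -15.9] deg [ 0.6 -2.  -0.5]
ik [-0.3   0.62  1.88  0.94  1.05 -0.82] 0.0 dq [ 0.18  0.01  0.02  0.08 -0.12  0.06]
```

View pics/w9.png

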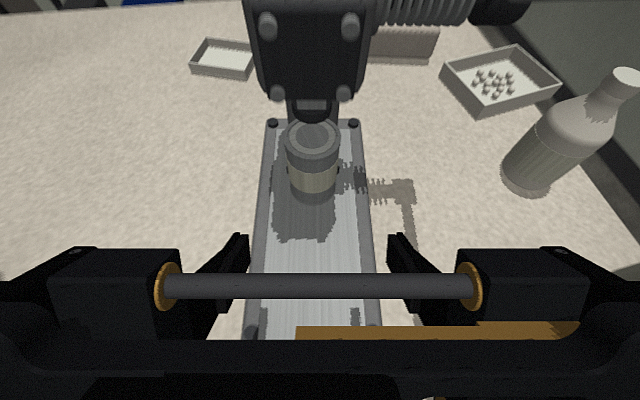

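Run:
```python
from h import *
p=dict(xyz=np.array([0.51089984,0.03153545,0.34632995]),attitude=[ 0.96348685,-0.07166464,0.02373688,-0.25689265],camera_matrix=[[282.46,0,317.85],[0,282.46,200.55],[0,0,1]])
im=cv2.imread("pics/w9.png");o=im.copy()
for N in ([.536,.235],):
  for rr,h,c in ((.024,.130,(0,0,255)),(.03,.129,(0,255,0))):
    for q in np.linspace(0,6.28,30):
        u=proj(p,[N[0]+rr*np.cos(q),N[1]+rr*np.sin(q),h])[0]*6; 
        if c: pass
        o_=(int(u[0]-275*6),int(u[1]-105*6))
        if 'b' not in globals(): b=cv2.resize(im[105:205,275:350],None,fx=6,fy=6,interpolation=cv2.INTER_CUBIC);raw=b.copy()
        cv2.circle(b,o_,1,c,-1)
cv2.imwrite("pics/c12.png",cv2.resize(np.hstack([raw,b]),(800,533)))
```

```text
(no output)
```

View pics/c12.png

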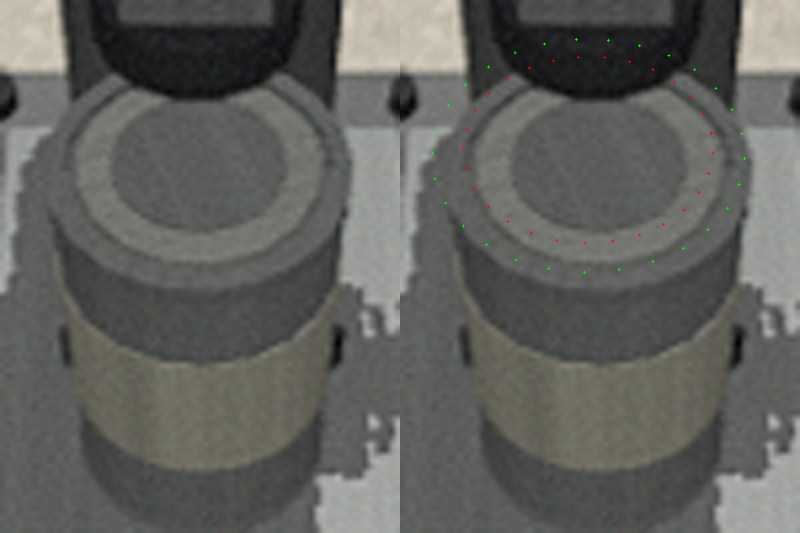

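```bash
python3 -m crank '0 -0.2 0 0.54 -0.08 0.85 -1;0 -0.2 0 0.54 -0.08 0.8 -1;0 0 0 0 0 0 -1'|head -3
python3 - <<'E'
from go import *
plan(np.array([.5385,.2485,.0825]),tool(np.radians(82),np.radians(45.2)),4)
E
```

```text
time: 26.78
position: [0.526, 0.1703, 0.1554]
tool_rot: [0.704, 0.598, 0.29, -0.25]
[ 0.03  0.01 -0.05  0.03  0.    0.67]
[ 0.03  0.01 -0.05  0.03  0.    0.67]
[ 0.03  0.01 -0.05  0.03  0.01  0.67]
[ 0.03  0.01 -0.05  0.03  0.01  0.67]
tcp target [0.5385 0.2485 0.0825] err mm [ 12.5  78.2 -72.9] deg [ 0.6  0.2 -1.1]
ik [-0.15  0.77  1.87  1.12  0.91 -0.92] 0.0 dq [ 0.16  0.15 -0.02  0.18 -0.14 -0.1 ]
```

```bash
python3 -m crank '0 0 0 0.03 0 0.65 -1;0 0 0 0.03 0 0.65 -1;0 0 0 0.03 0 0.65 -1;0 0 0 0.03 0 0.4 -1;0 0 0 0 0 0 -1'
python3 - <<'E'
from go import *
plan(np.array([.5385,.2485,.0825]),tool(np.radians(82),np.radians(45.2)),1)
E
```

```text
time: 27.4
position: [0.5402, 0.2363, 0.0926]
tool_rot: [0.706, 0.597, 0.291, -0.245]
ft_force: [-0.7, -0.3, -0.7]
grip_width: 0.087
[ 0.22  0.09 -0.21  0.03 -0.09  0.39]
tcp target [0.5385 0.2485 0.0825] err mm [ -1.7  12.2 -10.1] deg [ 1.1  0.5 -1. ]
ik [-0.15  0.77  1.87  1.12  0.91 -0.92] 0.0 dq [ 0.02  0.03 -0.01  0.01  0.   -0.02]
```

```bash
python3 -m crank '0.2 0.05 -0.2 0.03 -0.09 0.36 -1;0 0 0 0 0 0 -1'
python3 - <<'E'
from go import *
plan(np.array([.5385,.2485,.0825]),tool(np.radians(82),np.radians(45.2)),1)
E
```

```text
time: 27.65
position: [0.5393, 0.2471, 0.0835]
tool_rot: [0.698, 0.606, 0.29, -0.25]
ft_force: [-0.5, 0.1, 0.4]
grip_width: 0.0864
[ 0.04  0.04  0.01  0.01 -0.03  0.04]
tcp target [0.5385 0.2485 0.0825] err mm [-0.8  1.4 -1. ] deg [0.2 0.2 0. ]
ik [-0.15  0.77  1.87  1.12  0.91 -0.92] 0.0 dq [ 0.  0.  0.  0.  0. -0.]
```

Close, then extract: lift a few mm and back out horizontally.

```bash
python3 -m crank '0 0 0 0 0 0 1;0 0 0 0 0 0 1;0 0 0 0 0 0 1;0 0 0 0 0 0 1' 25; python3 go2.py save .5365 .235 .034 82; python3 -m crank '0 0 0 0.02 0 -0.08 1;0 0 0 -0.1 0 -0.2 1'; python3 go2.py .518 .1 .045 82 0 4
```

```text
time: 28.15
position: [0.5395, 0.2464, 0.0842]
tool_rot: [0.698, 0.606, 0.29, -0.249]
ft_force: [-0.6, 1.7, -1.1]
grip_width: 0.0595
[[0.011704955011822294, -0.0014208816704963099, 0.0502082732565861], [0.9239261685807266, -0.0004169934495641958, 0.38256475552559766, 0.0021139909747965313]] [  0.19344721  44.984982   179.65771021]
time: 28.4
position: [0.5374, 0.2357, 0.0889]
tool_rot: [0.698, 0.606, 0.289, -0.249]
ft_force: [0.5, 0.8, -3.4]
grip_width: 0.0593
tin now [0.5344 0.2242 0.0388] axis [0.001 0.003 1.   ] F [ 0.5  0.8 -3.4] grip 0.0593
[-0.    0.01  0.   -0.53  0.01 -0.58]
[-0.    0.01  0.   -0.53  0.01 -0.58]
[-0.    0.01  0.   -0.53  0.01 -0.58]
[-0.    0.01  0.   -0.53  0.01 -0.58]
tcp target [0.521  0.1114 0.0952] err mm [ -16.4 -124.3    6.3] deg [-0.1  0.2  0. ]
ik [-0.43  0.74  1.89  0.92  1.02 -0.99] 0.0 dq [-0.25 -0.01  0.02 -0.17  0.11 -0.08]
```

```bash
python3 -m crank '0 0 0 -0.45 0 -0.55 1;0 0 0 -0.53 0 -0.6 1;0 0 0 -0.4 0 -0.65 1;0 0 0 0 0 -0.9 1;0 0 0 0.4 0 -0.9 1'|head -3;  python3 go2.py .505 .05 .20 82 0 3
```

```text
time: 29.02
position: [0.5173, 0.1012, 0.162]
tool_rot: [0.699, 0.606, 0.286, -0.249]
tin now [0.5139 0.0894 0.1119] axis [0.006 0.007 1.   ] F [ 1.1  0.1 -3.4] grip 0.0594
[-0.01  0.03 -0.01  0.27 -0.03 -0.76]
[-0.01  0.03 -0.01  0.28 -0.03 -0.76]
[-0.01  0.03 -0.01  0.28 -0.03 -0.76]
tcp target [0.508  0.0614 0.2502] err mm [ -9.2 -39.8  88.2] deg [-0.2  0.5 -0.2]
ik [-0.53  0.45  1.8   0.74  1.33 -0.75] 0.0 dq [-0.09 -0.15 -0.06 -0.09  0.2   0.11]
```

```bash
python3 -m crank '0 0 0 0.27 0 -0.75 1;0 0 0 0.27 0 -0.75 1'|head -1; python3 go2.py .45 -.152 .18 0 0 16
```

```text
time: 29.28
tin now [0.5094 0.0599 0.1714] axis [0.007 0.01  1.   ] F [ 1.2  0.1 -3.3] grip 0.0594
[-0.72  0.01  0.73 -0.25 -0.03 -0.26]
[-0.72  0.01  0.73 -0.25  0.   -0.26]
[-0.72  0.01  0.73 -0.25  0.04 -0.26]
[-0.72  0.01  0.73 -0.24  0.07 -0.26]
[-0.72  0.01  0.73 -0.24  0.1  -0.25]
[-0.72  0.01  0.73 -0.23  0.13 -0.25]
[-0.72  0.01  0.73 -0.22  0.16 -0.24]
[-0.72  0.01  0.73 -0.21  0.19 -0.23]
[-0.72  0.01  0.73 -0.2   0.21 -0.21]
[-0.72  0.01  0.73 -0.18  0.24 -0.2 ]
[-0.72  0.01  0.73 -0.17  0.26 -0.18]
[-0.72  0.01  0.73 -0.15  0.28 -0.17]
[-0.72  0.01  0.73 -0.13  0.3  -0.15]
[-0.72  0.01  0.73 -0.11  0.32 -0.13]
[-0.72  0.01  0.73 -0.09  0.33 -0.11]
[-0.72  0.01  0.73 -0.07  0.34 -0.09]
tcp target [ 0.4617 -0.1534  0.2302] err mm [ -51.1 -225.2    8.7] deg [-57.8   0.5  58. ]
ik [-0.95  0.28  2.32  1.55  0.61 -0.75] 0.0 dq [-0.44 -0.22  0.5   0.79 -0.65  0.02]
```

```bash
python3 -m crank '-0.75 0 0.75 -0.25 0 -0.27 1;-0.75 0 0.75 -0.25 0 -0.27 1;-0.75 0 0.75 -0.25 0.04 -0.27 1;-0.75 0 0.75 -0.25 0.07 -0.27 1;-0.75 0 0.75 -0.25 0.1 -0.26 1'|head -1;python3 -m crank '-0.75 0 0.75 -0.24 0.13 -0.26 1;-0.75 0 0.75 -0.23 0.16 -0.25 1;-0.75 0 0.75 -0.22 0.2 -0.24 1;-0.75 0 0.75 -0.2 0.22 -0.22 1;-0.75 0 0.75 -0.19 0.25 -0.2 1'|head -1; python3 go2.py .45 -.152 .18 0 6 6
```

```text
time: 29.9
time: 30.52
tin now [ 0.4605 -0.0888  0.1801] axis [0.006 0.021 1.   ] F [-1.4  0.2 -2.9] grip 0.0594
[-0.57 -0.18  0.69 -0.11  0.25 -0.1 ]
[-0.57 -0.18  0.69 -0.1   0.26 -0.08]
[-0.57 -0.18  0.69 -0.09  0.27 -0.07]
[-0.57 -0.18  0.69 -0.07  0.28 -0.05]
[-0.57 -0.18  0.69 -0.05  0.28 -0.04]
[-0.57 -0.18  0.69 -0.04  0.29 -0.02]
tcp target [ 0.4669 -0.1534  0.2287] err mm [ -4.9 -69.7  -1.5] deg [-17.2  -5.4  20.7]
ik [-0.87  0.24  2.23  1.25  0.53 -0.38] 0.0 dq [ 0.04 -0.06  0.02  0.09 -0.31  0.35]
```

```bash
python3 -m crank '-0.6 -0.18 0.72 -0.11 0.25 -0.1 1;-0.6 -0.18 0.72 -0.1 0.26 -0.08 1;-0.6 -0.18 0.72 -0.09 0.27 -0.07 1;-0.6 -0.2 0.72 -0.07 0.28 -0.05 1;-0.6 -0.2 0.7 -0.05 0.28 -0.04 1'|head -1; python3 go2.py .455 -.152 .15 0 12 3
python3 - <<'E'
from h import *
p=shot("wrist","w10");print(p["xyz"],p["attitude"])
E
```

```text
time: 31.15
tin now [ 0.4454 -0.1432  0.1795] axis [0.1   0.004 0.995] F [ 0.3 -0.6 -4.2] grip 0.0593
[-0.1  -0.42  0.13 -0.07  0.08  0.28]
[-0.1  -0.42  0.13 -0.06  0.08  0.28]
[-0.1  -0.42  0.13 -0.05  0.08  0.29]
tcp target [ 0.4769 -0.1534  0.1967] err mm [ 14.8  -9.5 -31.6] deg [-1.5 -6.3  2. ]
ik [-0.78  0.31  2.18  1.09  0.44 -0.17] 0.0 dq [ 0.1   0.07 -0.07 -0.16 -0.11  0.26]
[ 0.42250233 -0.14555846  0.40568776] [ 0.70888025 -0.67900847  0.13310559 -0.13681809]
```

View pics/w10.png

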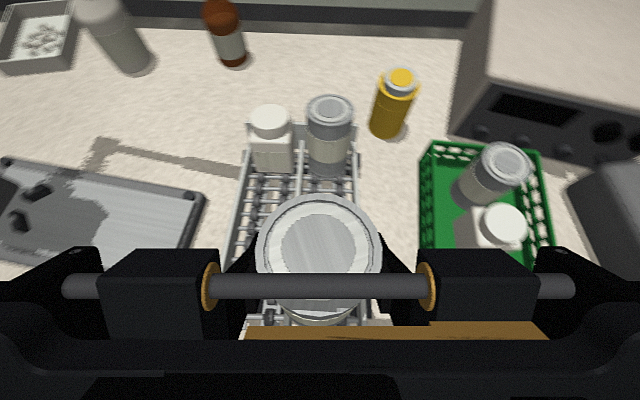

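Run:
```python
from h import *
a=cv2.imread("pics/w10.png")[95:235,215:385]
a=cv2.resize(a,None,fx=4.5,fy=4,interpolation=cv2.INTER_CUBIC)
for i in range(0,170,10): cv2.putText(a,str(215+i),(int(i*4.5),10),0,.35,(0,0,255));cv2.line(a,(int(i*4.5),12),(int(i*4.5),18),(0,0,255))
for i in range(0,140,10): cv2.putText(a,str(95+i),(0,int(i*4)+4),0,.35,(0,0,255))
cv2.imwrite("pics/c13.png",a)
```

```text
(no output)
```

View pics/c13.png

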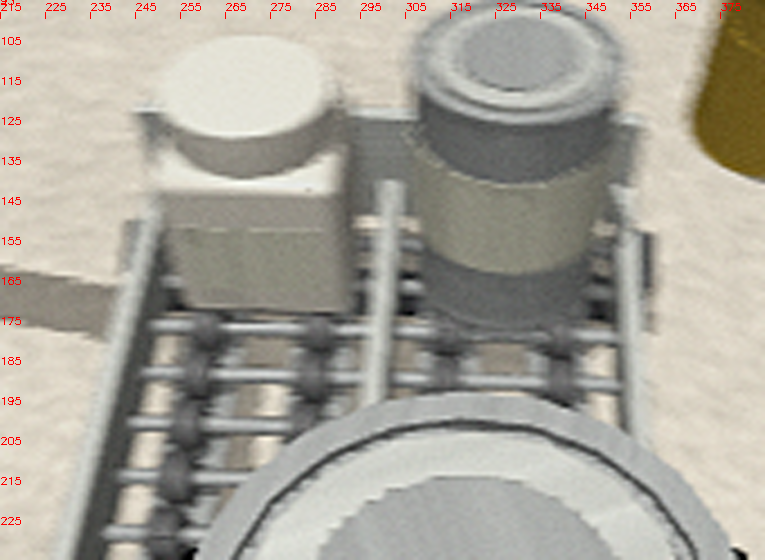

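Run:
```python
from h import *
p=dict(xyz=np.array([0.42250233,-0.14555846,0.40568776]),attitude=[ 0.70888025,-0.67900847,0.13310559,-0.13681809],camera_matrix=[[282.46,0,317.85],[0,282.46,200.55],[0,0,1]])
def rail(u):
    z=.07
    for _ in range(20):
        w=ray(p,u,z); z=.075+.0143-(w[0]-.466)*np.tan(np.radians(12))
    return w
for n,u in dict(m185=(298.8,185),r185=(354.6,185),l185=(242.8,185),m155=(301.2,155),l155=(248.3,155),r155=(354.6,155)).items(): print(n,rail(u).round(4))
```

```text
m185 [ 0.5814 -0.1144  0.0648]
r185 [ 0.585  -0.1888  0.064 ]
l185 [ 0.5778 -0.0402  0.0655]
m155 [ 0.6343 -0.1136  0.0535]
l155 [ 0.6305 -0.0379  0.0543]
r155 [ 0.6382 -0.1905  0.0527]
```

```bash
python3 -m crank '-0.1 -0.45 0.15 -0.07 0.09 0.28 1;-0.1 -0.45 0.15 -0.06 0.09 0.28 1;-0.1 -0.42 0.13 -0.05 0.08 0.29 1;0 0 0 0 0 0 1'|head -3; python3 go2.py .46 -.1505 .105 0 12 3
```

```text
time: 31.7
position: [0.4753, -0.1529, 0.1959]
tool_rot: [0.96, -0.001, 0.279, 0.001]
tin now [ 0.4529 -0.1512  0.1495] axis [ 0.217 -0.004  0.976] F [ 0.1  1.  -3.7] grip 0.0595
[-0.01  0.04 -0.01 -0.15 -0.01  0.34]
[-0.01  0.04 -0.01 -0.15 -0.01  0.34]
[-0.01  0.04 -0.01 -0.15 -0.01  0.34]
tcp target [ 0.4819 -0.1519  0.1517] err mm [  6.6   0.9 -44.3] deg [-0.1  0.6 -0.2]
ik [-0.77  0.44  2.22  1.45  0.39 -0.55] 0.0 dq [ 0.01  0.12  0.04  0.39 -0.06 -0.41]
```

```bash
python3 -m crank '0 0 0 -0.15 0 0.34 1;0 0.05 0 -0.15 0 0.34 1;0 0.05 0 -0.15 0 0.34 1;0 0 0 0 0 0 1'|head -3; python3 go2.py .46 -.1505 .080 0 12 2
python3 - <<'E'
from h import *
p=shot("scene","s7");cv2.imwrite("pics/c14.png",cv2.resize(p["img"][150:300,200:350,::-1],None,fx=4,fy=4))
E
```

```text
time: 32.2
position: [0.4807, -0.1522, 0.152]
tool_rot: [0.959, -0.001, 0.285, -0.0]
tin now [ 0.4589 -0.1506  0.1053] axis [ 0.206 -0.004  0.979] F [-0.4  0.7 -3.6] grip 0.0592
[-0.02 -0.01 -0.01 -0.16 -0.    0.27]
[-0.02 -0.01 -0.01 -0.16 -0.    0.27]
tcp target [ 0.4819 -0.1519  0.1267] err mm [  1.2   0.3 -25.3] deg [-0.2 -0.1 -0.1]
ik [-0.77  0.51  2.24  1.68  0.39 -0.79] 0.0 dq [ 0.01  0.07  0.02  0.23 -0.01 -0.24]
```

View pics/c14.png

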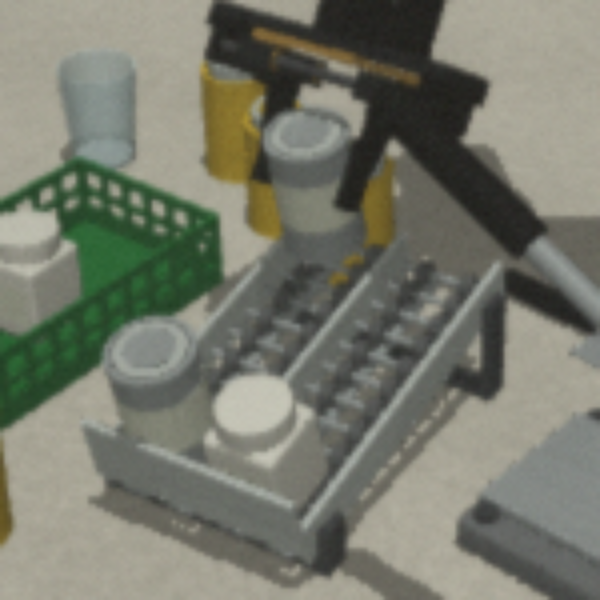

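```bash
python3 -m crank '0 0 0 -0.15 0 0.25 1;0 0 0 -0.1 0 0.17 1;0 0 0 0 0 0 1'|tail -2; python3 go2.py .461 -.1505 .076 0 12 1
```

```text
ft_force: [0.4, 0.7, -3.7]
grip_width: 0.0593
tin now [ 0.4608 -0.152   0.0885] axis [ 0.201 -0.     0.98 ] F [ 0.4  0.7 -3.7] grip 0.0593
[-0.01 -0.09  0.01 -0.16 -0.04  0.27]
tcp target [ 0.4829 -0.1519  0.1227] err mm [  0.5   1.5 -12.7] deg [-0.1 -0.4  0. ]
ik [-0.77  0.52  2.24  1.71  0.39 -0.83] 0.0 dq [ 0.01  0.03  0.01  0.09 -0.01 -0.09]
```

```bash
python3 -m crank '0 -0.1 0 -0.1 -0.03 0.18 1;0 0 0 -0.02 0 0.03 1'|tail -2; python3 go2.py .461 -.1505 .076 0 12 1|head -2;python3 -m crank '0 0 0 -0.04 0 0.06 1;0 0 0 0 0 0 1'|tail -2; python3 go2.py .461 -.1505 .076 0 12 1|head -2
```

```text
ft_force: [-0.8, 0.1, -3.4]
grip_width: 0.0594
tin now [ 0.4618 -0.1516  0.0807] axis [0.206 0.002 0.979] F [-0.8  0.1 -3.4] grip 0.0594
[ 0.01 -0.02  0.02 -0.08 -0.03  0.09]
ft_force: [0.1, -1.0, -3.8]
grip_width: 0.0592
tin now [ 0.4621 -0.1521  0.0787] axis [0.204 0.003 0.979] F [ 0.1 -1.  -3.8] grip 0.0592
[ 0.02 -0.04  0.03 -0.06 -0.04  0.04]
```

```bash
python3 -m crank '0 -0.05 0 -0.05 -0.03 0.07 1'|tail -2; python3 go2.py .461 -.1505 .076 0 12 1|head -1;python3 -m crank '0 0 0 -0.03 0 0.05 1'|tail -2; python3 go2.py .461 -.1505 .076 0 12 1|head -1;python3 -m crank '0 0 0 -0.02 0 0.04 1'|tail -2; python3 go2.py .461 -.1505 .076 0 12 1|head -1
```

```text
ft_force: [-1.2, 0.5, -3.9]
grip_width: 0.0591
tin now [ 0.4619 -0.1511  0.0756] axis [0.208 0.003 0.978] F [-1.2  0.5 -3.9] grip 0.0591
ft_force: [1.1, 1.9, 8.2]
grip_width: 0.0598
tin now [ 0.4637 -0.151   0.0742] axis [0.204 0.003 0.979] F [1.1 1.9 8.2] grip 0.0598
ft_force: [1.8, 1.2, 5.5]
grip_width: 0.0591
tin now [ 0.4662 -0.1509  0.0738] axis [0.198 0.002 0.98 ] F [1.8 1.2 5.5] grip 0.0591
```

```bash
python3 -m crank '0 0 0 0 0 0 -0.6;0 0 0 0 0 0 -1;0 0 0 0 0 0 -1;0 0 0 0 0 0 -1'|tail -2
python3 - <<'E'
from h import *
shot("wrist","w11")
E
```

```text
ft_force: [-0.8, -0.2, -0.2]
grip_width: 0.0854
```

View pics/w11.png

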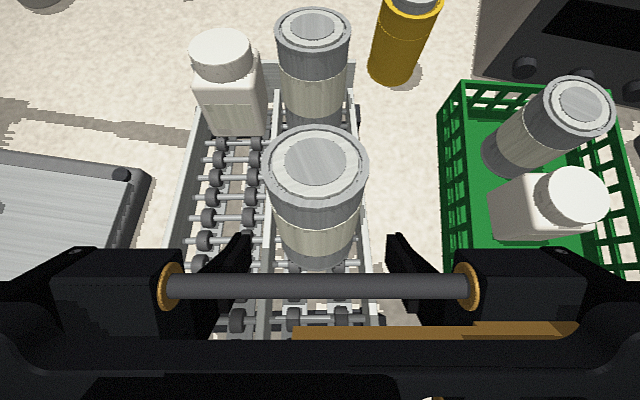

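Tin is rolling down its lane. Retreat along the tool axis and look again.

```bash
python3 -m crank '0 0 0 0 0 -0.3 -1;0 0 0 0 0 -0.8 -1;0 0 0 0.3 0 -0.9 -1;0 0 0 0.4 0 -0.8 -1;0 0 0 0 0 0 -1'
python3 - <<'E'
from h import *
shot("wrist","w12");p=shot("scene","s8");cv2.imwrite("pics/c15.png",cv2.resize(p["img"][140:300,150:350,::-1],None,fx=4,fy=3.7))
E
```

```text
time: 34.67
position: [0.449, -0.1515, 0.2279]
tool_rot: [0.957, 0.001, 0.288, 0.002]
ft_force: [-0.6, -0.3, -0.5]
grip_width: 0.0873
```

View pics/w12.png

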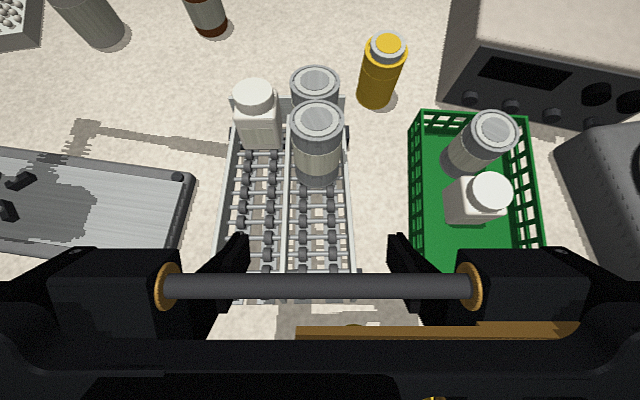

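View pics/c15.png

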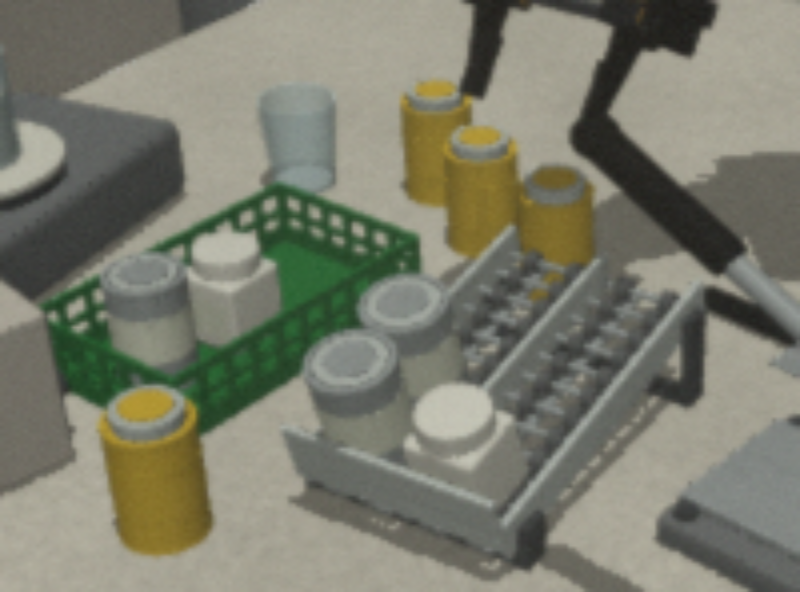

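```bash
python3 -m crank '0 0 0 0 0 -0.3 -1;0 0 0 0 0 0 -1;0 0 0 0 0 0 -1;0 0 0 0 0 0 -1'|head -3
python3 - <<'E'
from h import *
p=shot("scene","s9");a=cv2.imread("pics/s8.png").astype(int);b=cv2.imread("pics/s9.png").astype(int)
print(abs(a-b)[200:290,220:285].mean(), abs(a-b)[280:340,420:500].mean()); o=robot.get_obs();print(o["joint_velocities"].round(3),o["ft_force"].round(1))
robot.hand_in()
E
```

```text
time: 35.28
position: [0.4407, -0.1485, 0.2309]
tool_rot: [0.959, -0.001, 0.284, -0.005]
2.2532193732193733 2.0449305555555557
[ 0.001 -0.009 -0.003 -0.006  0.003  0.006] [-0.7  0.5  0.6]
the job is handed in; nothing more can be done
```

The tin with the standing lid is pressed shut and now rests upright behind the tin in the right-hand rack lane. I handed the job in at about 35 s of the 72 s allowed.

- **Loading:** I took the tin from the near place in the basket with one tilted grip and carried it into the V-stop. A low push with closed fingers moved it roughly another 5 mm, until it met about 20 N.
- **Pressing:** I pinched the lever and pulled it down to a firm stop, with about 54 N of upward force at the wrist. I eased it back up, mostly at about 0.3 rad/s, and pulled until it met its rest stop before letting go.
- **Placing:** I gripped the tin again from the front, set it on the upper end of the lane until I felt contact, and released it. It rolled down behind the other tin.

**Last checks:**
- The lid looked flush in the close view under the ram, and again in the lane.
- The lever was back in its starting position in the picture.
- Two pictures about 0.6 s apart showed no movement at the lane tins.
- The other tins and jars looked to be where they started, and the robot was touching nothing at hand-in.

**Small disagreements:**
- **Position estimates:** wrist-camera positions differed from the arm's own by about 3 mm. The V-stop and the force contacts took care of that.
- **Lever angle:** my estimate read 1.06 rad at the bottom and 0.04 rad at rest, because the fingers slipped a few millimetres along the grip. I judged both ends by force rather than angle.
- **Start of the return stroke:** the lever covered its first 0.14 rad a little faster than I commanded, as the preload released.

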